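# Pack slide boxes between ice packs and hasp the transport case

### The job

Get the slide boxes ready for collection: swing the hasp right over off the catch, open the case's lid upright, and stack the load flat and square in the foam well - first an ice pack from the top of the pile, then every slide box on the bench, then the other ice pack on top. Then shut the lid fully and swing the hasp back over the catch; never lift the lid while the hasp is over it, and leave the other things on the bench where they are.

Things in the scene. Friction and masses are not known exactly. Their poses are not given: they have to be found in the camera images.
- case: Grey transport case fixed on the bench, front (hasp side) to the robot. Outside 162 (x) x 282 (y) x 106 mm high to the rim, walls 6, floor 8, inside depth 98 mm. Origin: centre of the underside; x from its front to its back, y to its left seen from the robot. Inside, foam fills it to 75 mm above the floor, except for a well in the middle and two finger slots.
- well (a point): Centre of the well's bottom, 8 mm above the case's origin, axes as the case's. The well in the foam is 104 (x) x 64 (y) mm, 75 deep: packs and slide boxes lie flat in it, length along x, 4 mm play each side. At mid length a finger slot 50 mm wide (x), as deep as the well, runs across it along y, out to 82 mm from the centre on both sides: room for fingers that close along y.
- lid (a joint): Lid angle, rad: 0 shut, 1.57 upright, stop at 1.75. Hinged on the case's back rim, it swings up and back about the case's y. Stiff (about 4 N at a tab): stays at any angle; shut it by bringing it down until it stops. A 10 mm plate, 164 x 284 mm; top 116 mm above the bench when shut.
- lid_hinge (a point): Point on the lid's hinge line, in the middle (case frame: x +81 mm, y 0, z 106 mm).
- lid_tab_left (a point): Grip point of the left (case's +y) of two lift tabs on the lid's front edge; use either. A tab is 36 mm wide (y), 10 thick and sticks out 42 mm in the lid's plane. Point: mid thickness, 26 mm out from the edge; when shut, 190 mm ahead of the hinge line and 5 mm above it. Taken from above with fingers closing along y, the tab can turn between the pads as the lid swings.
- lid_tab_right (a point): The same on the right tab (case's -y side), 180 mm from the left one.
- hasp (a joint): Hasp angle, rad: 0 lying on the lid over the catch, 1.57 upright, 3.14 level out towards the robot, stop at 3.25. Hinged along the case's y on the case's front, it swings up and forward off the lid. Slightly stiff (1 to 2 N at the lip): stays at any angle. The catch is a steel staple on the lid, 16 mm high, that stands in the hasp's slot.
- hasp_hinge (a point): Point on the hasp's hinge line, in the middle (case frame: x -88 mm, y 0, z 119 mm, 3 mm above the shut lid's top).
- hasp_lip (a point): Grip point on the hasp's finger lip. The hasp is a steel strap 30 mm wide, 3 thick, 78 long; at its end a lip 32 mm wide (y), 5 thick stands square to it, 27 mm up when shut. Point: 75.5 mm from the hinge line along the strap, 19 mm above the strap (22 above the lid) when shut. Taken from above with fingers closing along y, the lip can turn between the pads as the hasp swings.
- pack_a: Pale plastic ice pack with low ribs across the top, 96 x 56 x 24 mm, about 0.12 kg; the lower of two alike in a pile at the start. Origin at the centre of the underside, x along the 96 mm length, y along the 56 mm width, z up.
- pack_b: Pale plastic ice pack with low ribs across the top, 96 x 56 x 24 mm, about 0.12 kg; the upper of two alike in a pile at the start. Origin at the centre of the underside, x along the 96 mm length, y along the 56 mm width, z up.
- slides_1: White plastic slide box, 96 x 56 x 15 mm, about 0.07 kg, with a dark lid seam and a blank label. One to three of these lie flat on the bench; the others are absent. Origin at the centre of the underside, x along the 96 mm length, y along the 56 mm width, z up.
- slides_2: White plastic slide box, 96 x 56 x 15 mm, about 0.07 kg, with a dark lid seam and a blank label. One to three of these lie flat on the bench; the others are absent. Origin at the centre of the underside, x along the 96 mm length, y along the 56 mm width, z up.
- slides_3: White plastic slide box, 96 x 56 x 15 mm, about 0.07 kg, with a dark lid seam and a blank label. One to three of these lie flat on the bench; the others are absent. Origin at the centre of the underside, x along the 96 mm length, y along the 56 mm width, z up.
- tube_rack: Not part of the job: white rack of blood tubes, 90 x 180 x 106 mm high. Origin at the centre of its underside.
- tray: Not part of the job: empty black tray, 110 x 180 x 45 mm. Origin at the centre of its underside.
- wash_bottle: Not part of the job: white bottle with a blue cap, 66 mm across, about 170 mm high. Origin at the centre of its underside.
- glove_box: Not part of the job: cardboard box, 120 x 230 x 70 mm. Origin at the centre of its underside.

How it is judged:
By the outcome, as a careful person would: the job done as asked, in the order asked, and still so for the second after the job is handed in, with the robot touching nothing.
Of slides_1, slides_2, slides_3 only 1 to 3 are there at a start; the rules pass over those that are not, and their reading is None.
At some moment in a run one of slides_1, slides_2, slides_3 may be knocked a few centimetres aside while the robot is not near it.
It also fails if it takes over 210 s, if anything falls off the work surface, if the arm or the gripper's body presses on something with over 40 N, if the wrist force passes 120 N, or if a joint passes its speed limit or range.

### The arm

A 6-joint arm with a two-finger parallel gripper is mounted at the origin on the work surface. World frame = base frame: x ahead of the robot, y to its left, z up, the work surface at z = 0. Lengths are in m, angles in rad, forces in N, time in s.
With the tool pointing down it reaches from about 0.4 to 0.925 m from the base axis. Payload 12.5 kg.
Tool frame: the origin (TCP) lies at the very end of the fingers, on their centre line; the grasp point (between the pads) lies 19 mm behind it; z points along the fingers, y is the line along which they close (so a half turn about z gives the same grasp; the last joint's range is limited). The gripper opens to 95 mm and grips with 3 to 60 N. Pads are 20 mm wide; open, the fingers measure 119 mm over their backs; the gripper's body (75 mm by 180 mm) begins 59 mm behind the grasp point.
Start: joints at [1.188, 0.491, 1.559, -0, 1.092, -0.106], TCP at [0.171, 0.601, 0.187] pointing down, gripper open.
Joint ranges: [-3.1, 3.1], [-0.84, 2.19], [0.05, 2.79], [-1.13, 4.28], [0.06, 2.93], [-2.69, 2.69]. Speed limits (rad/s): [2.22, 2.22, 2.79, 3.14, 3.14, 3.14].

### API

Orientations are given as a unit quaternion [w, x, y, z].
In Python, from plant import arm, imaging, hand_in gives the robot as it stands.
- The arm moves only by the shell command python3 -m handwheel 'ROWS'. ROWS is JSON, a list of rows, each a list of 7 numbers: the turn, a rotation vector about the tool's x, y, z in degrees, then the shift along the tool's x, y, z in m, then the finger opening in m, from 0 to 0.0951. In form: [[rx, ry, rz, dx, dy, dz, claw], ...]. A call has 1 to 20 rows; each row is the pose to reach, as a shift and turn from the pose commanded when the call began, along the tool's axes at that moment; what a row does not reach only later rows make up. A row lasts 1/10 s, in which the tool goes at most 50 mm and 8.59 degrees, less where a joint would pass 70% of its speed; a pose out of reach is approached as far as the arm can. A call with a gripper value outside its range is refused whole. The fingers move at their own pace and stop on an object; the grip force is fixed at half the most. Time passes only in rows, so rows that repeat a pose let the fingers close. It gives the time, the measured TCP pose, the force, the opening and the grip force at its end, in the units of the state.
- arm.read_state(): the state, without advancing time (a new reading comes with each control period).
- imaging.capture(name): name is "side" or "top" or "wrist"; returns the picture (420x560x3 uint8, red, green, blue); there is no depth.
- imaging.get_calibration(name): a dict with "K" (3x3 intrinsics, pixels), "R" (3x3) and "t" (3): a world point X has camera coordinates R X + t; the wrist camera has in their place "T_tool_cam" (4x4, takes a point from camera to tool coordinates, whose origin is the TCP and whose axes are the flange's). Camera axes: x right, y down, z forward; pixel columns grow to the right and rows downward; lengths in m; the calibration is good to about 2 mm. A picture is of the moment at which its call begins: read the wrist's pose just before it. get_calibration takes no time and is no camera call.
- hand_in(): hands the job in; it is judged then, once.
The state is a dict: "t": time; "joint_pos": joint angles; "joint_vel": joint speeds; "tau": joint torques, N m; "tool_pos": TCP position; "eef_rot": TCP orientation; "force": force on the tool from outside, world axes, zero at the start; "wrist_torque": the same for the moment, N m; "finger_gap": finger opening in m; "finger_force": force on a finger pad.
Only numpy, scipy, OpenCV 4.12 (cv2) and the standard library are available. Lean on these libraries where they do the work, as an engineer would, in place of code of your own. Each camera call takes 0.05 s, during which the arm holds its last target. There are 200 camera calls.

## Working session

There is one attempt and no reset: what is moved stays moved. The work goes in short steps, Python scripts to look and compute and a shell command to move; the robot and the scene stay as the last step left them, time stands still between calls to the robot, and variables do not carry over. Pictures are saved under pics/ and viewed, at most 14 in all, crops included, and the job is handed in when it is done.

```bash
ls; mkdir -p pics
python3 - <<'E'
from plant import arm, imaging
import cv2, numpy as np
print(arm.read_state())
for n in ("top","side","wrist"):
    im=imaging.capture(n); cv2.imwrite(f"pics/{n}0.png",im[...,::-1])
    c=imaging.get_calibration(n); print(n,{k:np.round(v,4).tolist() for k,v in c.items()})
E
```

```text
pics
{'t': 0.0, 'joint_pos': array([ 1.18840039e+00,  4.91509803e-01,  1.55946597e+00,  2.97213683e-06,
        1.09170715e+00, -1.05631055e-01]), 'joint_vel': array([ 6.20207054e-05, -5.28345461e-04,  4.75859581e-04,  3.26955639e-04,
        8.02415295e-04, -1.75095222e-04]), 'tau': array([-2.16543827e-03, -6.12627983e+01, -2.58175278e+01,  6.91377791e-02,
        4.83179174e-02, -1.04525491e-04]), 'tool_pos': array([0.17066736, 0.60095071, 0.18658699]), 'eef_rot': array([-1.32984105e-04,  1.37941860e-01,  9.90440178e-01, -5.28669941e-04]), 'force': array([-0.48286719, -0.04096247,  0.28932555]), 'wrist_torque': array([-0.05005931,  0.009253  ,  0.04253794]), 'finger_force': 0.0, 'finger_gap': 0.0951660154708169}
top {'K': [[379.3424, 0.0, 277.0915], [0.0, 379.3424, 209.0905], [0.0, 0.0, 1.0]], 'R': [[0.0117, -0.9999, 0.0023], [-0.9758, -0.0119, -0.2185], [0.2185, 0.0003, -0.9758]], 't': [0.0419, 0.5951, 1.2685]}
side {'K': [[506.6902, 0.0, 280.7384], [0.0, 506.6902, 210.4521], [0.0, 0.0, 1.0]], 'R': [[-0.998, -0.0609, 0.0167], [-0.0536, 0.6775, -0.7336], [0.0333, -0.733, -0.6794]], 't': [0.5645, 0.0703, 1.553]}
wrist {'K': [[299.6388, 0.0, 275.542], [0.0, 299.6388, 205.6574], [0.0, 0.0, 1.0]], 'T_tool_cam': [[0.0007, -0.9656, -0.2599, 0.0735], [1.0, 0.0005, 0.0005, -0.0011], [-0.0004, -0.2599, 0.9656, -0.1981], [0.0, 0.0, 0.0, 1.0]]}
```

View pics/top0.png

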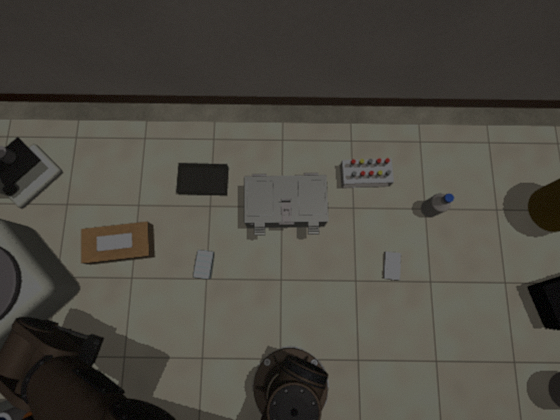

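View pics/side0.png

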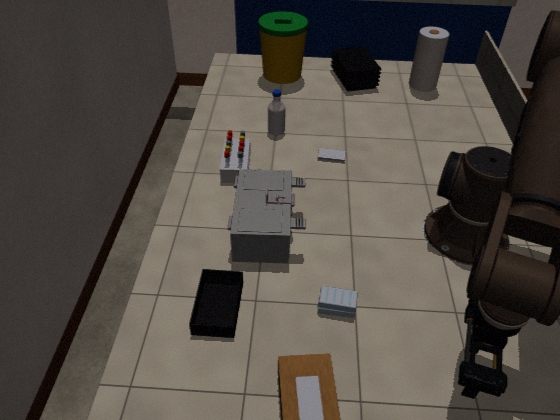

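The top view shows the case lid at (286,200) with tabs at (260,230) and (313,230), the pack pile at (203,264), a slide box at (392,265), the tray at (203,179), the rack at (367,173), the bottle at (441,203) and the glove box at (115,243). I'll measure these next.

```bash
cat > h.py <<'E'
import numpy as np, cv2
from plant import arm, imaging
from scipy.spatial.transform import Rotation as Rn
def state():
    s=arm.read_state(); q=s["eef_rot"]; return s, Rn.from_quat([q[1],q[2],q[3],q[0]])
def cam(n):
    c=imaging.get_calibration(n); K=np.array(c["K"])
    if n=="wrist":
        s,R=state(); T=np.array(c["T_tool_cam"]); Rw=R.as_matrix()
        Rc=(Rw@T[:3,:3]).T; C=Rw@T[:3,3]+s["tool_pos"]
    else:
        Rc=np.array(c["R"]); C=-Rc.T@np.array(c["t"])
    return K,Rc,C
def cast(cm,px,z):
    K,R,C=cm; px=np.atleast_2d(np.array(px,float))
    d=np.c_[px,np.ones(len(px))]@np.linalg.inv(K).T@R
    return C+d*((z-C[2])/d[:,2])[:,None]
def proj(cm,X):
    K,R,C=cm; p=(np.atleast_2d(X)-C)@R.T@K.T; return p[:,:2]/p[:,2:]
def shot(n,f=None):
    cm=cam(n); im=imaging.capture(n)[...,::-1].copy()
    if f: cv2.imwrite("pics/"+f,im)
    return cm,im
def rel(p,yaw=None):
    """shift (tool axes, m) and turn about tool z (deg) to TCP position p, tool down with closing line at world angle yaw (deg)"""
    s,R=state(); d=R.inv().apply(np.array(p)-s["tool_pos"]); 
    out=[np.round(d,4).tolist()]
    if yaw is not None:
        y=R.apply([0,1,0]); a=np.degrees(np.arctan2(y[1],y[0]))
        out.append(round(float(-((yaw-a+90)%180-90)),2))
    return out
def blob(cm,m,z,amin=60):
    o=[]
    for c in cv2.findContours(m.astype(np.uint8),cv2.RETR_EXTERNAL,cv2.CHAIN_APPROX_NONE)[0]:
        if cv2.contourArea(c)<amin: continue
        w=cast(cm,c[:,0],z)[:,:2]
        (x,y),(a,b),t=cv2.minAreaRect((w*1000).astype(np.float32))
        if a<b: a,b,t=b,a,t+90
        o.append((np.round(c[:,0].mean(0)),round(x),round(y),round(a),round(b),round((t+90)%180-90,1)))
    return o
E
python3 - <<'E'
from h import *
for n,z in (("top",0.03),("side",0.03)):
    cm=cam(n); im=cv2.imread(f"pics/{n}0.png"); hsv=cv2.cvtColor(im,cv2.COLOR_BGR2HSV)
    b,g,r=[im[...,i].astype(int) for i in range(3)]
    m=(b-r>-2)&(hsv[...,2]>100)
    m=cv2.morphologyEx(m.astype(np.uint8),cv2.MORPH_OPEN,np.ones((2,2)))
    cv2.imwrite(f"pics/m_{n}.png",m*255)
    print(n); [print(x) for x in blob(cm,m,z)]
im=cv2.imread("pics/top0.png")[150:300,170:420]; cv2.imwrite("pics/topcrop.png",cv2.resize(im,None,fx=3.2,fy=3.2,interpolation=cv2.INTER_CUBIC))
cm=cam("top"); print("lid corners",np.round(cast(cm,[[244,176],[326,174],[328,226],[247,227]],0.116),3).tolist())
E
```

```text
top
(array([393., 266.]), 404, -359, 90, 49, -3.4)
(array([204., 265.]), 400, 303, 91, 50, -6.7)
(array([115., 242.]), 475, 623, 117, 46, -82.6)
(array([369., 181.]), 715, -288, 178, 22, -85.4)
(array([368., 170.]), 753, -288, 180, 32, -82.7)
side
(array([310., 398.]), 466, 579, 99, 49, -83.0)
(array([339., 297.]), 395, 296, 95, 55, -7.1)
(array([333., 155.]), 403, -332, 92, 52, -5.8)
(array([247., 155.]), 705, -306, 176, 19, -86.9)
(array([231., 159.]), 762, -300, 177, 61, -83.1)
(array([435.,  33.]), -127, -1404, 141, 119, 5.6)
lid corners [[0.699, 0.164, 0.116], [0.71, -0.119, 0.116], [0.527, -0.122, 0.116], [0.521, 0.149, 0.116]]
```

View pics/topcrop.png

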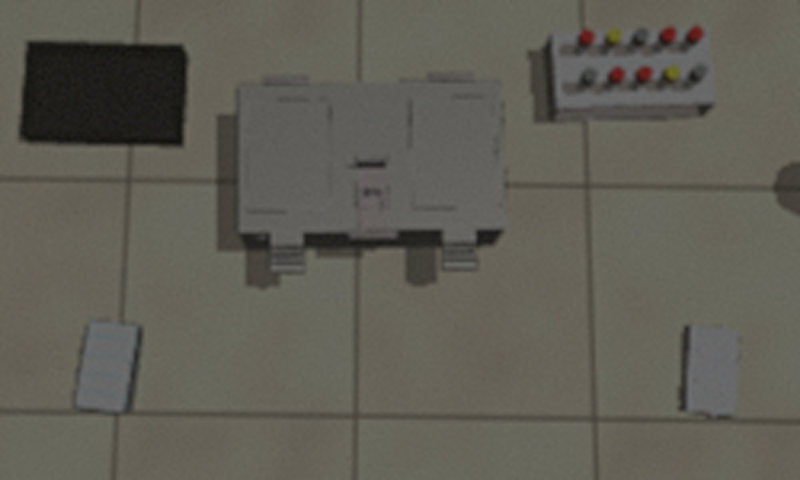

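Run:
```python
from h import *
print(rel([0.48,0.015,0.40],92))
```

```text
[[-0.4577, -0.4794, -0.2129], -17.86]
```

```bash
python3 -m handwheel '[[0,0,0,0,0,-0.15,0.095],[0,0,0,0,0,-0.15,0.095],[0,0,-17.9,-0.458,-0.479,-0.213,0.095],[0,0,-17.9,-0.458,-0.479,-0.213,0.095],[0,0,-17.9,-0.458,-0.479,-0.213,0.095],[0,0,-17.9,-0.458,-0.479,-0.213,0.095],[0,0,-17.9,-0.458,-0.479,-0.213,0.095],[0,0,-17.9,-0.458,-0.479,-0.213,0.095],[0,0,-17.9,-0.458,-0.479,-0.213,0.095],[0,0,-17.9,-0.458,-0.479,-0.213,0.095],[0,0,-17.9,-0.458,-0.479,-0.213,0.095],[0,0,-17.9,-0.458,-0.479,-0.213,0.095],[0,0,-17.9,-0.458,-0.479,-0.213,0.095],[0,0,-17.9,-0.458,-0.479,-0.213,0.095],[0,0,-17.9,-0.458,-0.479,-0.213,0.095],[0,0,-17.9,-0.458,-0.479,-0.213,0.095],[0,0,-17.9,-0.458,-0.479,-0.213,0.095],[0,0,-17.9,-0.458,-0.479,-0.213,0.095],[0,0,-17.9,-0.458,-0.479,-0.213,0.095],[0,0,-17.9,-0.458,-0.479,-0.213,0.095]]'
python3 - <<'E'
from h import *
shot("wrist","w1.png"); shot("top","t1.png")
s,R=state(); print(R.as_matrix().round(4).tolist(), s["joint_vel"].round(3))
E
```

```text
t: 2.15
tool_pos: [0.48, 0.0163, 0.4002]
eef_rot: [0.0, -0.019, 1.0, 0.0]
force: [0.6, -0.2, 0.2]
finger_gap: 0.0949
finger_force: 0.0
[[-0.9993, -0.037, 0.0003], [-0.037, 0.9993, 0.0001], [-0.0003, 0.0001, -1.0]] [-0.005  0.004 -0.002 -0.001  0.001 -0.001]
```

View pics/w1.png

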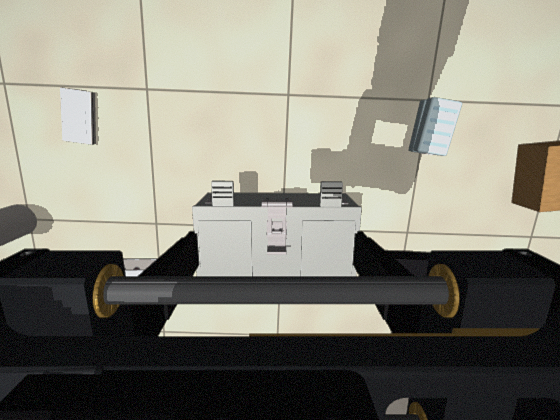

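View pics/t1.png

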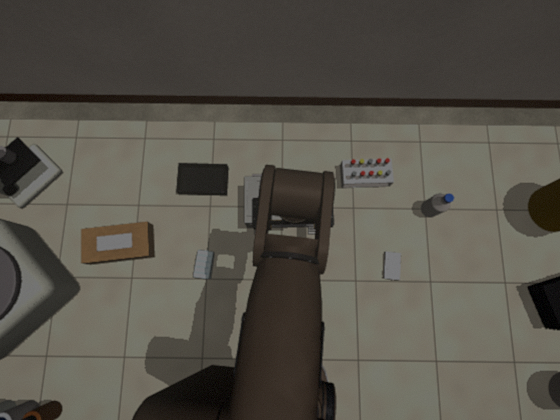

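The wrist view shows the tabs at (222,192) and (331,193), the hasp lip near (278,249), a slide box at (79,117) and the pile at (437,127). No other slide boxes appear, and the area that was under the arm is clear.

Run:
```python
from h import *
cm=cam("wrist"); im=cv2.imread("pics/w1.png"); hsv=cv2.cvtColor(im,cv2.COLOR_BGR2HSV)
c=cv2.resize(im[172:262,180:375],None,fx=4,fy=4,interpolation=cv2.INTER_CUBIC); cv2.imwrite("pics/w1c.png",c)
b,g,r=[im[...,i].astype(int) for i in range(3)]
m=((b-r>-6)&(hsv[...,2]>130)); m[240:]=0
for z in (0.015,0.048): print(z,blob(cm,m,z,150))
for n,z in (("side",0.015),("side",0.048)):
    i2=cv2.imread("pics/side0.png"); h2=cv2.cvtColor(i2,cv2.COLOR_BGR2HSV)
    mm=(i2[...,0].astype(int)-i2[...,2]>-2)&(h2[...,2]>100); print(n,z,[x for x in blob(cam(n),mm,z) if x[1]<450 and x[1]>300])
print(cast(cm,[[222,180],[331,180],[193,206],[361,206]],0.116).round(4).tolist())
```

```text
0.015 [(array([322., 220.]), 589, 115, 155, 86, -87.9), (array([228., 216.]), 579, -74, 152, 120, -87.9), (array([440., 126.]), 399, 321, 102, 58, -6.6), (array([ 75., 115.]), 405, -360, 95, 55, -5.7)]
0.048 [(array([322., 220.]), 579, 109, 146, 81, -87.9), (array([228., 216.]), 569, -69, 143, 113, -87.9), (array([440., 126.]), 399, 304, 96, 54, -6.6), (array([ 75., 115.]), 405, -339, 89, 52, -5.7)]
side 0.015 [(array([338., 296.]), 396, 281, 97, 56, -7.1), (array([331., 154.]), 405, -358, 94, 54, -5.8)]
side 0.048 [(array([338., 296.]), 399, 307, 94, 55, -7.1), (array([331., 154.]), 409, -313, 91, 52, -5.8)]
[[0.4963, -0.0712, 0.116], [0.4897, 0.1063, 0.116], [0.5421, -0.1199, 0.116], [0.5316, 0.1601, 0.116]]
```

View pics/w1c.png

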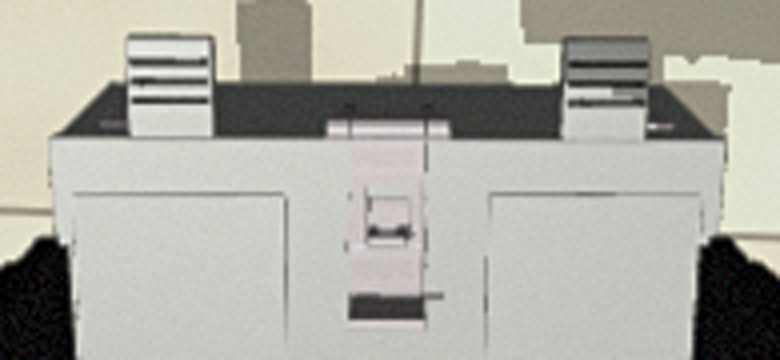

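```bash
cat >> h.py <<'E'
CO=np.array([0.619,0.0225]); CY=np.radians(2.14)
def cw(x,y,z): # case frame -> world
    c,s=np.cos(CY),np.sin(CY); return np.array([CO[0]+c*x-s*y,CO[1]+s*x+c*y,z])
def wc(p):
    c,s=np.cos(CY),np.sin(CY); d=np.array(p[:2])-CO; return np.round([c*d[0]+s*d[1],-s*d[0]+c*d[1]],4)
E
python3 - <<'E'
from h import *
K=None
s,R=state(); cm=cam("wrist")
l=cast(cm,[[276.5,252.5]],0.146)[0]; print("lip",l.round(4),wc(l),"expected case x",-0.0125)
h=cast(cm,[[276.8,203.5]],0.121)[0]; print("hinge",wc(h))
print(rel(cw(-0.0125,wc(l)[1],0.122),92.14))
for k in range(0,21):
    t=np.pi*k/20; x=75.5*np.cos(t)-21*np.sin(t)-75.5; z=75.5*np.sin(t)+21*np.cos(t)-21; print(round(-x/1000,3),round(-z/1000,3),end=' | ')
E
```

```text
lip [0.6073 0.0218 0.146 ] [-0.0117 -0.0002] expected case x -0.0125
hinge [-0.0878  0.0003]
[[-0.1264, 0.001, 0.2783], -0.02]
-0.0 -0.0 | 0.004 -0.012 | 0.01 -0.022 | 0.018 -0.032 | 0.027 -0.04 | 0.037 -0.047 | 0.048 -0.052 | 0.06 -0.056 | 0.072 -0.057 | 0.084 -0.057 | 0.096 -0.054 | 0.108 -0.05 | 0.119 -0.044 | 0.128 -0.037 | 0.137 -0.028 | 0.144 -0.018 | 0.149 -0.006 | 0.152 0.005 | 0.154 0.018 | 0.153 0.03 | 0.151 0.042 |
```

Lip and hinge both agree with the fitted case pose to within 1 mm. Approaching the lip and gripping it.

```bash
python3 -m handwheel '[[0,0,0,-0.1264,0.001,0.2,0.06],[0,0,0,-0.1264,0.001,0.2,0.06],[0,0,0,-0.1264,0.001,0.2,0.06],[0,0,0,-0.1264,0.001,0.2,0.06],[0,0,0,-0.1264,0.001,0.2,0.06],[0,0,0,-0.1264,0.001,0.2,0.06],[0,0,0,-0.1264,0.001,0.278,0.06],[0,0,0,-0.1264,0.001,0.278,0.06],[0,0,0,-0.1264,0.001,0.278,0.06],[0,0,0,-0.1264,0.001,0.278,0.06],[0,0,0,-0.1264,0.001,0.278,0.025],[0,0,0,-0.1264,0.001,0.278,0.025],[0,0,0,-0.1264,0.001,0.278,0.025],[0,0,0,-0.1264,0.001,0.278,0.025],[0,0,0,-0.1264,0.001,0.278,0.025],[0,0,0,-0.1264,0.001,0.278,0.025]]'
```

```text
t: 3.85
tool_pos: [0.6067, 0.0208, 0.1222]
eef_rot: [0.0, -0.018, 1.0, 0.0]
force: [0.1, 0.4, -1.0]
finger_gap: 0.0259
finger_force: 0.0
```

Run:
```python
from h import *
cm,im=shot("wrist","w2.png"); s,R=state(); print(s["finger_gap"],s["finger_force"],s["tool_pos"])
```

```text
0.025227474632270062 0.0 [0.60672778 0.02079167 0.12211366]
```

View pics/w2.png

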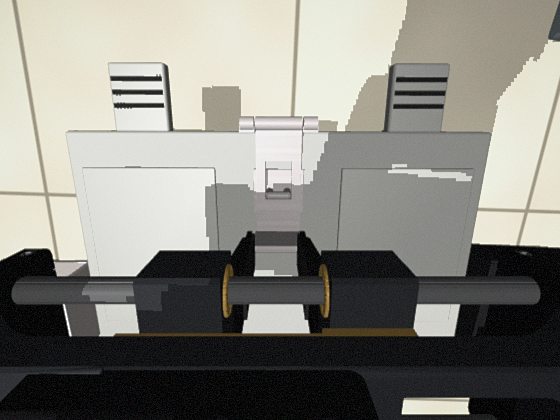

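Run:
```python
from h import *
cm=cam("wrist"); s,R=state(); p=s["tool_pos"]
for dz in (0,0.01,0.019,0.03):
  print(dz,[proj(cm,p+R.apply([0,y,-dz]))[0].round(1).tolist() for y in (-.0126,0,.0126)], proj(cm,p+R.apply([.01,0,-dz]))[0].round(0), proj(cm,p+R.apply([-.01,0,-dz]))[0].round(0))
for z in (.119,.146):
  print(z,[wc(cast(cm,[[278,r]],z)[0]).tolist() for r in (232,245,252)])
print("hinge",[wc(cast(cm,[[c,124]],.122)[0]) for c in (240,318)])
print("front edge",[wc(cast(cm,[[c,132]],.116)[0]) for c in (66,490)])
c=cv2.imread("pics/w2.png")[190:300,190:370]; cv2.imwrite("pics/w2c.png",cv2.resize(cv2.convertScaleAbs(c,alpha=2.2,beta=20),None,fx=4,fy=4,interpolation=cv2.INTER_CUBIC))
```

```text
0 [[258.7, 233.7], [276.6, 233.7], [294.5, 233.7]] [277. 220.] [277. 247.]
0.01 [[257.8, 238.9], [276.6, 238.9], [295.4, 238.9]] [277. 225.] [277. 253.]
0.019 [[257.0, 244.1], [276.7, 244.1], [296.3, 244.1]] [277. 229.] [277. 258.]
0.03 [[256.0, 251.0], [276.8, 251.1], [297.6, 251.1]] [277. 236.] [277. 266.]
0.119 [[-0.0125, -0.0002], [-0.0025, -0.0002], [0.0029, -0.0002]]
0.146 [[-0.0223, -0.0005], [-0.0137, -0.0005], [-0.009, -0.0005]]
hinge [array([-0.0867, -0.0246]), array([-0.0867,  0.0252])]
front edge [array([-0.0818, -0.1406]), array([-0.0814,  0.1401])]
```

View pics/w2c.png

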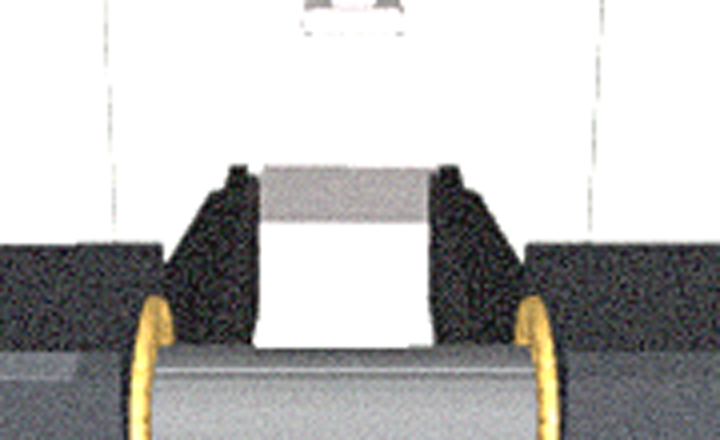

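Run:
```python
from h import *
im=cv2.cvtColor(cv2.imread("pics/w2.png"),cv2.COLOR_BGR2GRAY)
for r in range(222,272,3): print(r," ".join(f"{v:3d}" for v in im[r,238:320:2]))
cm,i2=shot("side"); print(proj(cm,state()[0]["tool_pos"]), proj(cm,cw(-.0125,0,.14)))
g=cv2.cvtColor(i2,cv2.COLOR_BGR2GRAY); 
cv2.imwrite("pics/s2c.png",cv2.resize(cv2.convertScaleAbs(i2[150:250,210:330],alpha=1.5),None,fx=6,fy=6,interpolation=cv2.INTER_CUBIC))
```

```text
222 137 138 138 141 141 142 139 138 138 139 144 148 150 143 145 144 146 150 152 145 148 148 147 149 150 149 147 147 148 154 147 140 134 139 137 136 135 141 144 140 138
225 142 140 137 143 136 138 136 136 137 137 142 142 140 146 141 141 141 142 145 142 140 145 147 144 145 140 142 149 145 142 145 138 139 139 139 136 142 137 136 137 141
228 136 136 137 137 141 139 136 139 136 140 140 144 140 145 144 144 143 147 140 147 144 145 143 144 144 146 144 145 139 144 148 140 141 140 137 138 137 139 138 136 139
231 139 136 141 137 140  47  49 114 143  79  88  88  83  86  89  83  90  90  84  88  96 101 102 104  99 101 102  97 103 102 104  58  46  75 142 134 140 135 140 134 138
234 138 136 138 141  79  17  11  26  53  72  70  71  66  67  67  72  65  66  66  69  67  76  72  73  66  71  66  73  65  71  11   0   9  17 143 138 134 139 135 138 134
237 140 145  98  70  13   9   7  22  28  78  66  69  68  65  66  71  70  69  72  71  69  73  75  69  72  76  70  69  72  75   9   2  11   5  34  75 138 137 140 141 136
240 140 100   5   2  11  12  16  19  23  65  67  66  68  71  69  69  69  70  72  73  69  71 
[... 1115 characters left out ...]
  11  33 144 145 137 138 141 138 136 139 141 141 142 138 140 136 138 138 140 140 138 141 115   9  14   4  17  14  25   0  17   0   0  10
264   1   1   9  13  24   6  14  15  30 139 136 138 137 142 136 139 141 138 138 136 137 139 139 140 143 137 135 137 140  94   0  21  23  25  26   7   4  10  21  17   0
267   7   5   8  12  12  13  18  18  38 145 138 139 138 139 136 139 141 136 138 141 139 139 142 142 137 137 133 136 133 146  13  19  22  23  20  10  15  12  19  17  10
270   6   3   0   9   4   8   7  11  88 211 208 210 207 208 204 207 207 208 144 134 135 138 140 140 141 136 138 141 137 146  24  14  20  19  19  15   6   0  24  16  14
[[266.90540807 197.51350221]] [[266.94344428 193.13606518]]
```

View pics/s2c.png

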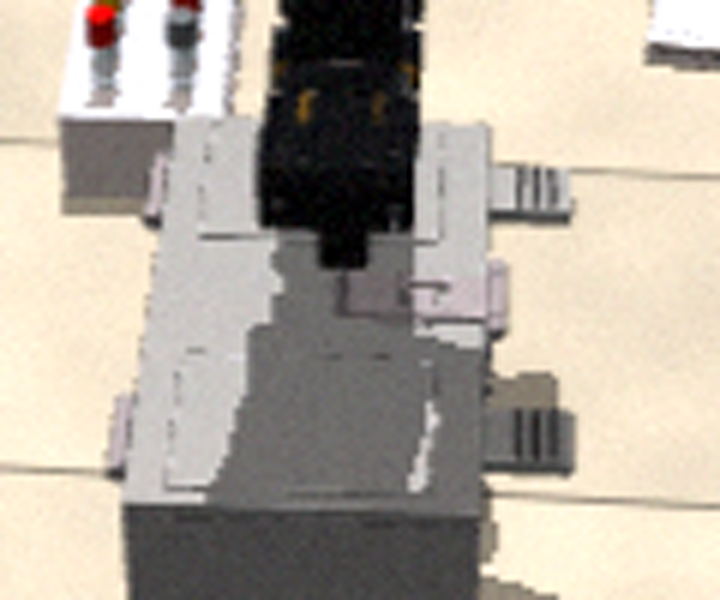

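Run:
```python
from h import *
s,R=state(); p=s["tool_pos"]; cm=cam("side"); w=cam("wrist")
for h in (0,.01,.02,.03,.04):
  print(h,"side",proj(cm,[p+R.apply([x,.0246,-h]) for x in (.01,-.01)]).round(1).tolist(),"wrist outer/inner front",proj(w,[p+R.apply([.01,y,-h]) for y in (-.0246,-.0126,.0126,.0246)]).round(0).tolist())
print(proj(cm,[cw(-.015,.016,.146),cw(-.015,.016,.12),cw(-.015,-.016,.146),cw(-.015,-.016,.12)]).round(1).tolist())
print(s["joint_pos"].round(3), s["force"])
```

```text
0 side [[270.0, 203.3], [263.0, 203.1]] wrist outer/inner front [[241.0, 220.0], [258.0, 220.0], [295.0, 220.0], [312.0, 220.0]]
0.01 side [[270.0, 200.7], [263.0, 200.5]] wrist outer/inner front [[239.0, 225.0], [258.0, 225.0], [296.0, 225.0], [314.0, 225.0]]
0.02 side [[270.0, 198.0], [263.0, 197.8]] wrist outer/inner front [[238.0, 230.0], [257.0, 230.0], [297.0, 230.0], [316.0, 230.0]]
0.03 side [[270.0, 195.4], [263.0, 195.2]] wrist outer/inner front [[236.0, 236.0], [256.0, 236.0], [298.0, 236.0], [318.0, 236.0]]
0.04 side [[270.0, 192.7], [262.9, 192.5]] wrist outer/inner front [[233.0, 242.0], [255.0, 242.0], [299.0, 242.0], [320.0, 242.0]]
[[267.6, 195.2], [267.6, 202.0], [268.0, 188.0], [268.0, 194.8]]
[-0.075  0.536  1.675  0.     0.931 -1.681] [-0.34180084  0.50367387 -0.25246716]
```

Both views put the fingertips about 20 mm above the reported TCP, so they closed over the lip's top. I'll go down in small steps, watching the force.

```bash
python3 -m handwheel '[[0,0,0,0,0,0,0.06],[0,0,0,0,0,0,0.06],[0,0,0,0,0,0,0.06],[0,0,0,0,0,0.003,0.06],[0,0,0,0,0,0.006,0.06],[0,0,0,0,0,0.006,0.06]]'; python3 -m handwheel '[[0,0,0,0,0,0.003,0.06],[0,0,0,0,0,0.006,0.06],[0,0,0,0,0,0.006,0.025],[0,0,0,0,0,0.006,0.025],[0,0,0,0,0,0.006,0.025],[0,0,0,0,0,0.006,0.025],[0,0,0,0,0,0.006,0.025]]'
```

```text
t: 4.55
tool_pos: [0.6065, 0.0208, 0.1155]
eef_rot: [-0.0, -0.018, 1.0, 0.0]
force: [-0.8, 0.4, 0.7]
finger_gap: 0.0595
finger_force: 0.0
t: 5.25
tool_pos: [0.6068, 0.0221, 0.1102]
eef_rot: [0.0, -0.018, 1.0, 0.001]
force: [1.4, 8.3, 0.3]
finger_gap: 0.0314
finger_force: 30.0
```

```bash
python3 -m handwheel '[[0,0,0,0,0,0,0.06],[0,0,0,0,0.0015,0,0.06],[0,0,0,0,0.0015,0.003,0.06],[0,0,0,0,0.0015,0.006,0.06],[0,0,0,0,0.0015,0.006,0.06],[0,0,0,0,0.0015,0.006,0.025],[0,0,0,0,0.0015,0.006,0.025],[0,0,0,0,0.0015,0.006,0.025],[0,0,0,0,0.0015,0.006,0.025],[0,0,0,0,0.0015,0.006,0.025]]'
```

```text
t: 6.25
tool_pos: [0.6067, 0.0223, 0.1042]
eef_rot: [0.0, -0.018, 1.0, 0.0]
force: [-0.4, 0.2, -0.2]
finger_gap: 0.0316
finger_force: 30.0
```

Run:
```python
import numpy as np
for k in range(1,20):
    t=np.pi*k/19; x=75.5*np.cos(t)-18*np.sin(t)-75.5; z=75.5*np.sin(t)+18*np.cos(t)-18; print(f"[0,0,0,{-x/1000:.4f},0,{-z/1000:.4f},0.025]",end=',')
```

```text
[0,0,0,0.0040,0,-0.0122,0.025],[0,0,0,0.0099,0,-0.0235,0.025],[0,0,0,0.0177,0,-0.0338,0.025],[0,0,0,0.0270,0,-0.0426,0.025],[0,0,0,0.0376,0,-0.0497,0.025],[0,0,0,0.0493,0,-0.0551,0.025],[0,0,0,0.0617,0,-0.0584,0.025],[0,0,0,0.0744,0,-0.0596,0.025],[0,0,0,0.0872,0,-0.0587,0.025],[0,0,0,0.0997,0,-0.0558,0.025],[0,0,0,0.1115,0,-0.0508,0.025],[0,0,0,0.1223,0,-0.0439,0.025],[0,0,0,0.1319,0,-0.0354,0.025],[0,0,0,0.1399,0,-0.0254,0.025],[0,0,0,0.1461,0,-0.0142,0.025],[0,0,0,0.1505,0,-0.0021,0.025],[0,0,0,0.1528,0,0.0105,0.025],[0,0,0,0.1529,0,0.0233,0.025],[0,0,0,0.1510,0,0.0360,0.025],
```

```bash
python3 -m handwheel '[[0,0,0,0.004,0,-0.012,0.025],[0,0,0,0.010,0,-0.0235,0.025],[0,0,0,0.018,0,-0.034,0.025],[0,0,0,0.027,0,-0.0425,0.025],[0,0,0,0.0375,0,-0.05,0.025],[0,0,0,0.0495,0,-0.055,0.025],[0,0,0,0.0615,0,-0.0585,0.025],[0,0,0,0.0745,0,-0.0595,0.025],[0,0,0,0.087,0,-0.0585,0.025],[0,0,0,0.0995,0,-0.056,0.025]]'; python3 -m handwheel '[[0,0,0,0.012,0,0.005,0.025],[0,0,0,0.0225,0,0.012,0.025],[0,0,0,0.0325,0,0.0205,0.025],[0,0,0,0.0405,0,0.0305,0.025],[0,0,0,0.0465,0,0.042,0.025],[0,0,0,0.051,0,0.054,0.025],[0,0,0,0.0535,0,0.0665,0.025],[0,0,0,0.0535,0,0.0795,0.025],[0,0,0,0.0515,0,0.092,0.025],[0,0,0,0.0515,0,0.092,0.025]]'
```

```text
t: 7.25
tool_pos: [0.5072, 0.019, 0.1614]
eef_rot: [0.002, -0.018, 1.0, 0.0]
force: [2.9, 5.1, -0.1]
finger_gap: 0.0315
finger_force: 30.0
t: 8.25
tool_pos: [0.4532, 0.0173, 0.0671]
eef_rot: [-0.002, -0.018, 1.0, 0.0]
force: [-5.9, 4.1, 0.0]
finger_gap: 0.0318
finger_force: 30.0
```

```bash
python3 -m handwheel '[[0,0,0,0,0,0,0.06],[0,0,0,0,0,0,0.06],[0,0,0,0,0,0,0.06],[0,0,0,0,0,-0.05,0.06],[0,0,0,0,0,-0.1,0.06],[0,0,0,0,0,-0.1,0.06],[0,0,0,-0.057,0.089,-0.1,0.06],[0,0,0,-0.057,0.089,-0.1,0.06],[0,0,0,-0.057,0.089,-0.1,0.06],[0,0,0,-0.057,0.089,-0.1,0.06],[0,0,0,-0.057,0.089,-0.1,0.06]]'
python3 - <<'E'
from h import *
cm,im=shot("wrist","w3.png"); s,R=state(); print(s["tool_pos"],wc(s["tool_pos"]),rel(cw(-.109,.09,.074),92.14))
sm,i2=shot("side"); cv2.imwrite("pics/c3.png",np.hstack([im[0:240,40:440],cv2.resize(i2[150:270,200:340],None,fx=2,fy=2)]))
E
```

```text
t: 9.35
tool_pos: [0.5088, 0.1073, 0.1678]
eef_rot: [-0.0, -0.018, 1.0, -0.0]
force: [-0.5, -0.5, 0.5]
finger_gap: 0.0604
finger_force: 0.0
[0.50889524 0.10703954 0.16795279] [-0.1069  0.0886] [[0.0021, 0.0014, 0.094], -0.14]
```

View pics/c3.png

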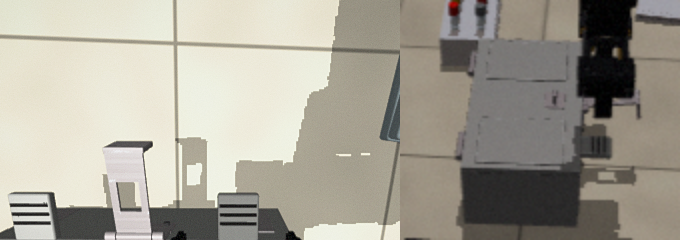

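The hasp now lies out level towards the robot, with its lip at about (128,145) in the crop, and the fingers straddle the left tab. Going down to grip the tab.

```bash
python3 -m handwheel '[[0,0,0,0.002,0.0014,0.04,0.06],[0,0,0,0.002,0.0014,0.07,0.06],[0,0,0,0.002,0.0014,0.094,0.06],[0,0,0,0.002,0.0014,0.094,0.06],[0,0,0,0.002,0.0014,0.094,0.03],[0,0,0,0.002,0.0014,0.094,0.03],[0,0,0,0.002,0.0014,0.094,0.03],[0,0,0,0.002,0.0014,0.094,0.03],[0,0,0,0.002,0.0014,0.094,0.03]]'
python3 - <<'E'
import numpy as np
for k in range(1,20):
    t=np.radians(91)*k/19; u=190*np.cos(t)-5*np.sin(t)-190; z=190*np.sin(t)+5*np.cos(t)-5; print(f"[0,0,0,{u/1000:.3f},0,{-z/1000:.3f},0.03]",end=',')
E
```

```text
t: 10.35
tool_pos: [0.508, 0.1092, 0.0751]
eef_rot: [0.001, -0.018, 1.0, 0.0]
force: [-0.7, 0.3, 7.3]
finger_gap: 0.0358
finger_force: 30.0
[0,0,0,-0.001,0,-0.016,0.03],[0,0,0,-0.003,0,-0.032,0.03],[0,0,0,-0.007,0,-0.047,0.03],[0,0,0,-0.012,0,-0.062,0.03],[0,0,0,-0.018,0,-0.077,0.03],[0,0,0,-0.026,0,-0.091,0.03],[0,0,0,-0.034,0,-0.104,0.03],[0,0,0,-0.044,0,-0.117,0.03],[0,0,0,-0.055,0,-0.128,0.03],[0,0,0,-0.066,0,-0.139,0.03],[0,0,0,-0.079,0,-0.149,0.03],[0,0,0,-0.092,0,-0.158,0.03],[0,0,0,-0.106,0,-0.165,0.03],[0,0,0,-0.121,0,-0.172,0.03],[0,0,0,-0.136,0,-0.177,0.03],[0,0,0,-0.151,0,-0.181,0.03],[0,0,0,-0.167,0,-0.184,0.03],[0,0,0,-0.182,0,-0.185,0.03],[0,0,0,-0.198,0,-0.185,0.03],
```

```bash
python3 -m handwheel '[[0,0,0,-0.001,0,-0.016,0.03],[0,0,0,-0.003,0,-0.032,0.03],[0,0,0,-0.007,0,-0.047,0.03],[0,0,0,-0.012,0,-0.062,0.03],[0,0,0,-0.018,0,-0.077,0.03],[0,0,0,-0.026,0,-0.091,0.03],[0,0,0,-0.034,0,-0.104,0.03],[0,0,0,-0.044,0,-0.117,0.03],[0,0,0,-0.055,0,-0.128,0.03]]'; python3 -m handwheel '[[0,0,0,-0.011,0,-0.011,0.03],[0,0,0,-0.024,0,-0.021,0.03],[0,0,0,-0.037,0,-0.030,0.03],[0,0,0,-0.051,0,-0.037,0.03],[0,0,0,-0.066,0,-0.044,0.03],[0,0,0,-0.081,0,-0.049,0.03],[0,0,0,-0.096,0,-0.053,0.03],[0,0,0,-0.112,0,-0.056,0.03],[0,0,0,-0.127,0,-0.057,0.03],[0,0,0,-0.143,0,-0.057,0.03],[0,0,0,-0.143,0,-0.057,0.03]]'
```

```text
t: 11.25
tool_pos: [0.5615, 0.1109, 0.2024]
eef_rot: [-0.002, -0.018, 1.0, -0.0]
force: [-2.3, -2.2, -3.6]
finger_gap: 0.0355
finger_force: 30.0
t: 12.35
tool_pos: [0.7072, 0.1157, 0.2609]
eef_rot: [0.002, -0.018, 1.0, -0.0]
force: [2.6, -3.4, 10.1]
finger_gap: 0.0342
finger_force: 30.0
```

```bash
python3 -m handwheel '[[0,0,0,0,0,0,0.06],[0,0,0,0,0,0,0.06],[0,0,0,0,0,0,0.06],[0,0,0,0,0,-0.05,0.06],[0,0,0,0,0,-0.1,0.06],[0,0,0,0,0,-0.1,0.06]]'
python3 - <<'E'
from h import *
print(rel([0.42,0.300,0.25],83.2))
E
```

```text
t: 12.95
tool_pos: [0.7064, 0.1166, 0.3668]
eef_rot: [0.005, -0.018, 1.0, 0.0]
force: [-0.0, -0.3, -0.8]
finger_gap: 0.0601
finger_force: 0.0
[[0.2809, 0.1936, 0.1139], 8.86]
```

```bash
python3 -m handwheel '[[0,0,0,0.1,0.05,0,0.085],[0,0,0,0.1,0.05,0,0.085],[0,0,0,0.1,0.05,0,0.085],[0,0,8.9,0.281,0.194,0.114,0.085],[0,0,8.9,0.281,0.194,0.114,0.085],[0,0,8.9,0.281,0.194,0.114,0.085],[0,0,8.9,0.281,0.194,0.114,0.085],[0,0,8.9,0.281,0.194,0.114,0.085],[0,0,8.9,0.281,0.194,0.114,0.085],[0,0,8.9,0.281,0.194,0.114,0.085],[0,0,8.9,0.281,0.194,0.114,0.085],[0,0,8.9,0.281,0.194,0.114,0.085],[0,0,8.9,0.281,0.194,0.114,0.085],[0,0,8.9,0.281,0.194,0.114,0.085]]'
python3 - <<'E'
from h import *
cm,im=shot("wrist","w4.png"); s,R=state(); print(s["tool_pos"],s["joint_vel"].round(2).max())
hsv=cv2.cvtColor(im,cv2.COLOR_BGR2HSV); b,g,r=[im[...,i].astype(int) for i in range(3)]
m=((b-r>-6)&(hsv[...,2]>120)); m[235:]=0; print(blob(cm,m,.048,300))
sm,si=shot("side"); tm,ti=shot("top")
c=np.hstack([cv2.resize(im[60:260,120:440],(400,250)),cv2.resize(si[100:350,150:350],(300,375))[:250] if 0 else cv2.resize(si[100:320,200:376],(200,250)),cv2.resize(ti[140:290,180:300],(200,250))])
cv2.imwrite("pics/c4.png",c)
E
```

```text
t: 14.35
tool_pos: [0.4183, 0.2997, 0.2453]
eef_rot: [0.0, 0.06, 0.998, 0.0]
force: [-0.5, 0.4, 0.7]
finger_gap: 0.0851
finger_force: 0.0
[0.41813837 0.2997744  0.24525288] 0.01
[(array([517., 196.]), 477, 620, 113, 53, -82.6), (array([278., 165.]), 399, 304, 95, 55, -7.2)]
```

View pics/c4.png

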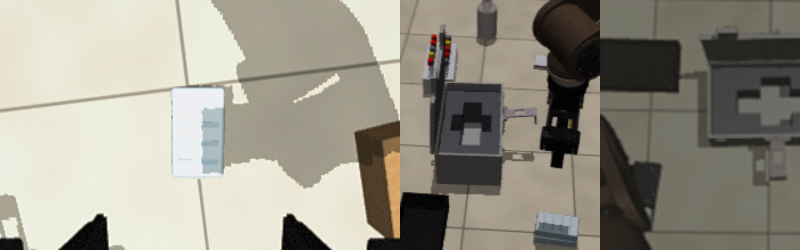

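```bash
sed -i 's/CO=np.array(\[0.619,/CO=np.array([0.6205,/' h.py
python3 - <<'E'
from h import *
print(rel([0.399,0.304,0.008],83))
E
```

```text
[[0.0193, 0.0017, 0.2372], 0.11]
```

```bash
python3 -m handwheel '[[0,0,0,0.019,0.002,0.1,0.085],[0,0,0,0.019,0.002,0.15,0.085],[0,0,0,0.019,0.002,0.17,0.085],[0,0,0,0.019,0.002,0.18,0.085],[0,0,0,0.019,0.002,0.18,0.085],[0,0,0,0.019,0.002,0.18,0.085],[0,0,0,0.019,0.002,0.18,0.085]]'
python3 - <<'E'
from h import *
print(rel([0.399,0.304,0.008],83))
E
```

```text
t: 15.2
tool_pos: [0.4001, 0.3049, 0.0669]
eef_rot: [0.001, 0.06, 0.998, 0.001]
force: [-0.0, 0.6, 1.2]
finger_gap: 0.0851
finger_force: 0.0
[[0.0011, -0.0012, 0.0589], 0.14]
```

```bash
python3 -m handwheel '[[0,0,0,0.001,-0.001,0.03,0.085],[0,0,0,0.001,-0.001,0.045,0.085],[0,0,0,0.001,-0.001,0.059,0.085],[0,0,0,0.001,-0.001,0.059,0.085],[0,0,0,0.001,-0.001,0.059,0.05],[0,0,0,0.001,-0.001,0.059,0.05],[0,0,0,0.001,-0.001,0.059,0.05],[0,0,0,0.001,-0.001,0.059,0.05],[0,0,0,0.001,-0.001,0.059,0.05]]'; python3 -m handwheel '[[0,0,0,0,0,-0.01,0.05],[0,0,0,0,0,-0.04,0.05],[0,0,0,0,0,-0.08,0.05],[0,0,0,0,0,-0.13,0.05],[0,0,0,0,0,-0.18,0.05],[0,0,0,0,0,-0.22,0.05],[0,0,0,0,0,-0.22,0.05],[0,0,0,0,0,-0.22,0.05]]';  python3 - <<'E'
from h import *
print(wc([.399,.304]),rel(cw(0,0,0.2),92.14))
E
```

```text
t: 16.1
tool_pos: [0.3982, 0.3038, 0.0067]
eef_rot: [0.0, 0.06, 0.998, 0.0]
force: [-0.4, -0.7, 7.7]
finger_gap: 0.0556
finger_force: 30.0
t: 16.9
tool_pos: [0.3976, 0.3034, 0.2267]
eef_rot: [0.0, 0.06, 0.998, 0.0]
force: [-0.2, 0.2, -1.9]
finger_gap: 0.0558
finger_force: 30.0
[-0.2108  0.2896] [[-0.2548, -0.2523, 0.0267], -9.0]
```

```bash
python3 -m handwheel '[[0,0,-9,-0.255,-0.252,0,0.05],[0,0,-9,-0.255,-0.252,0,0.05],[0,0,-9,-0.255,-0.252,0,0.05],[0,0,-9,-0.255,-0.252,0,0.05],[0,0,-9,-0.255,-0.252,0,0.05],[0,0,-9,-0.255,-0.252,0,0.05],[0,0,-9,-0.255,-0.252,0,0.05],[0,0,-9,-0.255,-0.252,0,0.05],[0,0,-9,-0.255,-0.252,0,0.05],[0,0,-9,-0.255,-0.252,0,0.05],[0,0,-9,-0.255,-0.252,0,0.05],[0,0,-9,-0.255,-0.252,0,0.05]]'
python3 - <<'E'
from h import *
s,R=state(); print(s["force"],s["finger_gap"],wc(s["tool_pos"]),rel(cw(-.0005,0,0.12),92.14))
cm,im=shot("wrist","w5.png"); cv2.imwrite("pics/c5.png",cv2.resize(im[40:280,130:420],None,fx=2.5,fy=2.5,interpolation=cv2.INTER_CUBIC))
E
```

```text
t: 18.1
tool_pos: [0.6204, 0.0241, 0.2262]
eef_rot: [-0.0, -0.019, 1.0, 0.0]
force: [-0.9, 0.2, -1.6]
finger_gap: 0.0559
finger_force: 30.0
[-0.86515334  0.15852535 -1.6242192 ] 0.0558615810696269 [-0.0001  0.0016] [[0.0004, -0.0016, 0.1062], 0.09]
```

View pics/c5.png

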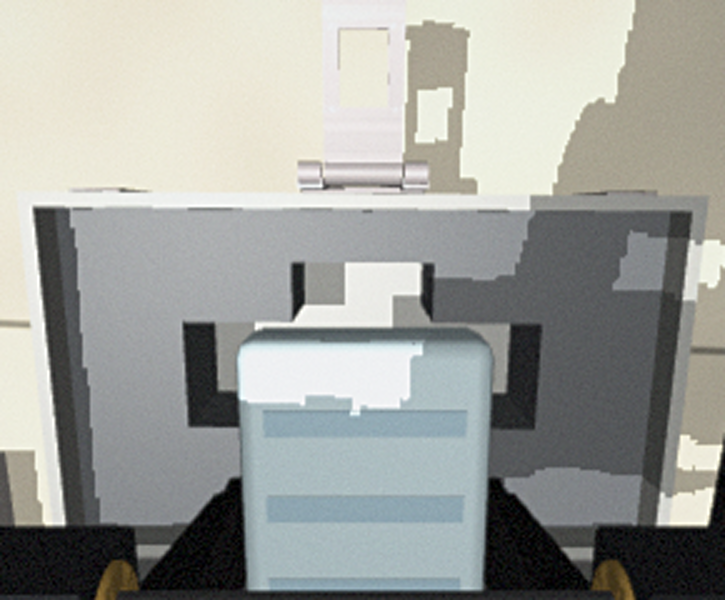

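The pack is held straight, with its front edge at crop y≈335. Below it the well opening (front edge at crop y=262, x 292–434) and the slot ends (183 and 541) are visible.

```bash
cat > px.py <<'E'
from h import *
cm=cam("wrist"); f=lambda x,y:[130+x/2.5,40+y/2.5]
for n,p,z in (("well front",[f(292,262),f(434,262)],.083),("slot L/R front",[f(183,322),f(541,322)],.083),("slot back",[f(188,428),f(536,428)],.083),("rim",[f(20,195),f(707,195)],.106),("pack front top",[f(245,345),f(487,345)],.267),("pack front bottom",[f(250,328),f(480,328)],.243)):
    print(n,[wc(q).tolist() for q in cast(cm,p,z)])
print("exp: well front -.052 +-.032 ; slot +-.082, x -+.025; rim -.081 +-.141; pack -.048")
E
python3 px.py
```

```text
well front [[-0.0522, -0.0315], [-0.0523, 0.0321]]
slot L/R front [[-0.0252, -0.0819], [-0.0255, 0.0817]]
slot back [[0.0252, -0.0826], [0.0249, 0.0825]]
rim [[-0.0803, -0.1397], [-0.0809, 0.1407]]
pack front top [[-0.0465, -0.0246], [-0.0466, 0.0268]]
pack front bottom [[-0.0465, -0.0271], [-0.0466, 0.0289]]
exp: well front -.052 +-.032 ; slot +-.082, x -+.025; rim -.081 +-.141; pack -.048
```

```bash
python3 -m handwheel '[[0,0,0,0.001,-0.0016,0.05,0.05],[0,0,0,0.001,-0.0016,0.1,0.05],[0,0,0,0.001,-0.0016,0.12,0.05],[0,0,0,0.001,-0.0016,0.135,0.05],[0,0,0,0.001,-0.0016,0.135,0.05],[0,0,0,0.001,-0.0016,0.135,0.05]]'
python3 - <<'E'
from h import *
s,R=state(); print(s["force"],wc(s["tool_pos"]),rel(cw(-.001,0,-.007),92.14))
E
```

```text
t: 18.75
tool_pos: [0.6202, 0.0216, 0.0918]
eef_rot: [0.0, -0.019, 1.0, 0.0]
force: [-0.4, -0.7, -0.9]
finger_gap: 0.0556
finger_force: 30.0
[-0.42601188 -0.73423128 -0.88605686] [-0.0003 -0.0009] [[0.0008, 0.0009, 0.0988], 0.03]
```

```bash
python3 -m handwheel '[[0,0,0,0.0008,0.001,0.02,0.05],[0,0,0,0.0008,0.001,0.04,0.05],[0,0,0,0.0008,0.001,0.06,0.05],[0,0,0,0.0008,0.001,0.08,0.05],[0,0,0,0.0008,0.001,0.09,0.05],[0,0,0,0.0008,0.001,0.095,0.05],[0,0,0,0.0008,0.001,0.099,0.05],[0,0,0,0.0008,0.001,0.099,0.05]]'
```

```text
t: 19.55
tool_pos: [0.6195, 0.0223, -0.0074]
eef_rot: [0.0, -0.019, 1.0, 0.0]
force: [0.2, 0.1, -2.2]
finger_gap: 0.0556
finger_force: 30.0
```

```bash
python3 -m handwheel '[[0,0,0,0,0,0.001,0.05],[0,0,0,0,0,0.002,0.05],[0,0,0,0,0,0.002,0.05]]'; python3 -m handwheel '[[0,0,0,0,0,0,0.08],[0,0,0,0,0,0,0.08],[0,0,0,0,0,0,0.08],[0,0,0,0,0,0,0.08],[0,0,0,0,0,-0.03,0.08],[0,0,0,0,0,-0.07,0.08],[0,0,0,0,0,-0.12,0.08],[0,0,0,0,0,-0.17,0.08],[0,0,0,0,0,-0.22,0.08],[0,0,0,0,0,-0.24,0.08],[0,0,0,0,0,-0.24,0.08],[0,0,0,0,0,-0.24,0.08]]'
cat > chk.py <<'E'
from h import *
def mask(im):
    hsv=cv2.cvtColor(im,cv2.COLOR_BGR2HSV); b,g,r=[im[...,i].astype(int) for i in range(3)]
    return b,r,hsv
for n,v in (("side",100),("top",95)):
    cm,im=shot(n); b,r,hsv=mask(im); m=cv2.morphologyEx(((b-r>-2)&(hsv[...,2]>v)).astype(np.uint8),cv2.MORPH_OPEN,np.ones((2,2)))
    for z in (.015,.024): print(n,z,[x for x in blob(cm,m,z) if 300<x[1]<520 and abs(x[2])<480])
E
python3 chk.py
python3 - <<'E'
from h import *
s,R=state(); print(wc(s["tool_pos"]),s["tool_pos"])
cm,im=shot("wrist","w6.png"); b,g,r=[im[...,i].astype(int) for i in range(3)]
m=((b-r>8)&(b>90)).astype(np.uint8); m[235:]=0; m=cv2.morphologyEx(m,cv2.MORPH_CLOSE,np.ones((5,5)))
for c in cv2.findContours(m,cv2.RETR_EXTERNAL,cv2.CHAIN_APPROX_NONE)[0]:
    if cv2.contourArea(c)>300:
        w=np.array([wc(q) for q in cast(cm,c[:,0],.032)]); print(w.min(0),w.max(0),cv2.boundingRect(c))
E
```

```text
t: 19.85
tool_pos: [0.6196, 0.0222, -0.0093]
eef_rot: [0.0, -0.019, 1.0, 0.0]
force: [-0.9, -0.1, 3.6]
finger_gap: 0.0555
finger_force: 30.0
t: 21.05
tool_pos: [0.6189, 0.0222, 0.2296]
eef_rot: [-0.0, -0.019, 1.0, 0.0]
force: [-0.4, -0.5, -0.7]
finger_gap: 0.0798
finger_force: 0.0
side 0.015 [(array([336., 304.]), 398, 306, 94, 51, -5.8), (array([332., 155.]), 402, -352, 93, 53, -5.8)]
side 0.024 [(array([336., 304.]), 399, 313, 94, 51, -5.8), (array([332., 155.]), 403, -340, 92, 53, -5.8)]
top 0.015 [(array([393., 266.]), 403, -363, 94, 50, -3.4), (array([204., 264.]), 403, 304, 88, 49, -5.3)]
top 0.024 [(array([393., 266.]), 402, -361, 93, 49, -3.4), (array([204., 264.]), 403, 302, 87, 49, -5.3)]
[-0.0019 -0.0002] [0.61860839 0.02224457 0.22843641]
[0.0476 0.0335] [0.0711 0.1538] (300, 218, 87, 17)
[-0.0575 -0.0286] [0.0477 0.0307] (255, 140, 46, 79)
[-0.2156  0.2506] [-0.1577  0.3112] (486, 0, 61, 56)
```

Run:
```python
from h import *
print(rel([0.42,-0.357,0.22],84.3))
```

```text
[[0.2126, -0.3715, 0.0088], 7.84]
```

```bash
python3 -m handwheel '[[0,0,7.8,0.213,-0.371,0.008,0.085],[0,0,7.8,0.213,-0.371,0.008,0.085],[0,0,7.8,0.213,-0.371,0.008,0.085],[0,0,7.8,0.213,-0.371,0.008,0.085],[0,0,7.8,0.213,-0.371,0.008,0.085],[0,0,7.8,0.213,-0.371,0.008,0.085],[0,0,7.8,0.213,-0.371,0.008,0.085],[0,0,7.8,0.213,-0.371,0.008,0.085],[0,0,7.8,0.213,-0.371,0.008,0.085],[0,0,7.8,0.213,-0.371,0.008,0.085],[0,0,7.8,0.213,-0.371,0.008,0.085],[0,0,7.8,0.213,-0.371,0.008,0.085],[0,0,7.8,0.213,-0.371,0.008,0.085]]'
cat > loc.py <<'E'
from h import *
import sys
z=float(sys.argv[1]); cm,im=shot("wrist","loc.png"); hsv=cv2.cvtColor(im,cv2.COLOR_BGR2HSV); b,g,r=[im[...,i].astype(int) for i in range(3)]
m=((b-r>-6)&(hsv[...,2]>120)); m[235:]=0
for x in blob(cm,m,z,300):
    print(x)
    if 85<x[3]<105: print("TCP shift",rel([x[1]/1000,x[2]/1000,float(sys.argv[2])],90+x[5]))
print(state()[0]["tool_pos"])
E
python3 loc.py 0.015 0.04
```

```text
t: 22.5
tool_pos: [0.4208, -0.3555, 0.2219]
eef_rot: [-0.0, 0.049, 0.999, 0.0]
force: [0.3, 0.7, -0.7]
finger_gap: 0.0852
finger_force: 0.0
(array([271., 168.]), 405, -360, 94, 55, -5.5)
TCP shift [[0.0153, -0.006, 0.182], -0.07]
[ 0.42080685 -0.35554624  0.22203739]
```

```bash
python3 -m handwheel '[[0,0,0,0.015,-0.006,0.05,0.085],[0,0,0,0.015,-0.006,0.1,0.085],[0,0,0,0.015,-0.006,0.14,0.085],[0,0,0,0.015,-0.006,0.182,0.085],[0,0,0,0.015,-0.006,0.182,0.085],[0,0,0,0.015,-0.006,0.21,0.085],[0,0,0,0.015,-0.006,0.21,0.085],[0,0,0,0.015,-0.006,0.21,0.085]]'
python3 - <<'E'
from h import *
s,R=state(); print(rel([.405,-.360,-.016],84.5), s["force"])
E
```

```text
t: 23.35
tool_pos: [0.4054, -0.3612, 0.0138]
eef_rot: [0.0, 0.049, 0.999, -0.0]
force: [-0.3, 0.3, -0.3]
finger_gap: 0.085
finger_force: 0.0
[[0.0005, 0.0011, 0.0298], -0.13] [-0.29949694  0.31686556 -0.33862448]
```

```bash
python3 -m handwheel '[[0,0,0,0,0.001,0.01,0.085],[0,0,0,0,0.001,0.02,0.085],[0,0,0,0,0.001,0.026,0.085],[0,0,0,0,0.001,0.030,0.085],[0,0,0,0,0.001,0.030,0.085]]'; python3 -m handwheel '[[0,0,0,0,0,0,0.05],[0,0,0,0,0,0,0.05],[0,0,0,0,0,0,0.05],[0,0,0,0,0,0,0.05],[0,0,0,0,0,0,0.05]]'
```

```text
t: 23.85
tool_pos: [0.4046, -0.3598, -0.0185]
eef_rot: [-0.0, 0.049, 0.999, 0.0]
force: [-0.6, -0.2, 0.4]
finger_gap: 0.0849
finger_force: 0.0
t: 24.35
tool_pos: [0.4049, -0.36, -0.0178]
eef_rot: [0.0, 0.049, 0.999, -0.0]
force: [-0.0, 0.2, 1.8]
finger_gap: 0.0554
finger_force: 30.0
```

```bash
python3 -m handwheel '[[0,0,0,0,0,-0.01,0.05],[0,0,0,0,0,-0.04,0.05],[0,0,0,0,0,-0.08,0.05],[0,0,0,0,0,-0.13,0.05],[0,0,0,0,0,-0.18,0.05],[0,0,0,0,0,-0.22,0.05],[0,0,0,0,0,-0.24,0.05],[0,0,0,0,0,-0.24,0.05]]';  python3 - <<'E'
from h import *
print(rel(cw(0,0,0.22),92.14))
E
```

```text
t: 25.15
tool_pos: [0.4054, -0.3606, 0.2257]
eef_rot: [0.002, 0.049, 0.999, -0.002]
force: [-0.9, 0.1, -1.1]
finger_gap: 0.0555
finger_force: 30.0
[[-0.1763, 0.4024, 0.0048], -7.79]
```

```bash
python3 -m handwheel '[[0,0,-7.7,-0.176,0.402,0,0.05],[0,0,-7.7,-0.176,0.402,0,0.05],[0,0,-7.7,-0.176,0.402,0,0.05],[0,0,-7.7,-0.176,0.402,0,0.05],[0,0,-7.7,-0.176,0.402,0,0.05],[0,0,-7.7,-0.176,0.402,0,0.05],[0,0,-7.7,-0.176,0.402,0,0.05],[0,0,-7.7,-0.176,0.402,0,0.05],[0,0,-7.7,-0.176,0.402,0,0.05],[0,0,-7.7,-0.176,0.402,0,0.05],[0,0,-7.7,-0.176,0.402,0,0.05],[0,0,-7.7,-0.176,0.402,0,0.05],[0,0,-7.7,-0.176,0.402,0,0.05],[0,0,-7.7,-0.176,0.402,0,0.05]]';  python3 - <<'E'
from h import *
s,R=state(); print(rel(cw(-0.0008,0,0.1),92.14), s["tool_pos"])
cm,im=shot("wrist","w7.png"); g=cv2.cvtColor(im,cv2.COLOR_BGR2GRAY)
# held box: columns of edges on rows near, printed as profile; front edge along centre column
print([int(g[r,276]) for r in range(140,220,2)]); print([int(v) for v in g[200,215:340:2]])
z=s["tool_pos"][2]+.0178; print("expected front-edge row for box top/bottom",proj(cam("wrist"),[s["tool_pos"]+R.apply([.048,0,-(.0178+h)]) for h in (0,.015)]).round(1).tolist(), proj(cam("wrist"),[s["tool_pos"]+R.apply([.04,y,-(.0328)]) for y in (-.028,.028)]).round(1).tolist())
E
```

```text
t: 26.55
tool_pos: [0.6193, 0.0217, 0.2222]
eef_rot: [0.0, -0.017, 1.0, 0.0]
force: [-0.0, 0.0, -0.4]
finger_gap: 0.0556
finger_force: 30.0
[[-0.0004, 0.0008, 0.1222], -0.18] [0.61929765 0.02167388 0.22224757]
[164, 161, 162, 125, 241, 240, 240, 240, 240, 240, 239, 238, 240, 245, 146, 172, 134, 242, 240, 241, 240, 240, 241, 239, 241, 239, 240, 238, 240, 241, 245, 198, 201, 199, 198, 200, 202, 180, 201, 202]
[37, 34, 38, 40, 39, 31, 162, 203, 200, 201, 199, 198, 200, 200, 197, 203, 200, 198, 201, 203, 200, 197, 201, 199, 199, 198, 200, 201, 202, 201, 244, 243, 242, 209, 201, 201, 197, 203, 199, 198, 200, 198, 201, 202, 199, 205, 199, 201, 200, 198, 198, 206, 201, 205, 189, 68, 41, 40, 43, 37, 42, 36, 29]
expected front-edge row for box top/bottom [[276.6, 169.0], [276.7, 172.8]] [[226.9, 187.0], [326.5, 187.0]]
```

```bash
python3 -m handwheel '[[0,0,-0.2,0,0.001,0.05,0.05],[0,0,-0.2,0,0.001,0.09,0.05],[0,0,-0.2,0,0.001,0.12,0.05],[0,0,-0.2,0,0.001,0.12,0.05],[0,0,-0.2,0,0.001,0.12,0.05]]'
python3 - <<'E'
from h import *
s,R=state(); print(rel(cw(-0.0005,0,0.0155),92.14), s["force"])
E
```

```text
t: 27.1
tool_pos: [0.6199, 0.0233, 0.1029]
eef_rot: [0.0, -0.019, 1.0, 0.0]
force: [-0.4, -0.0, -0.1]
finger_gap: 0.0556
finger_force: 30.0
[[-0.0, -0.0009, 0.0874], 0.08] [-0.40354956 -0.03882697 -0.09813972]
```

```bash
python3 -m handwheel '[[0,0,0,0,-0.0008,0.02,0.05],[0,0,0,0,-0.0008,0.04,0.05],[0,0,0,0,-0.0008,0.06,0.05],[0,0,0,0,-0.0008,0.075,0.05],[0,0,0,0,-0.0008,0.082,0.05],[0,0,0,0,-0.0008,0.086,0.05],[0,0,0,0,-0.0008,0.0885,0.05],[0,0,0,0,-0.0008,0.0885,0.05]]'
```

```text
t: 27.9
tool_pos: [0.6201, 0.0229, 0.0144]
eef_rot: [0.001, -0.02, 1.0, -0.0]
force: [-0.2, -0.7, -1.2]
finger_gap: 0.0556
finger_force: 30.0
```

```bash
python3 -m handwheel '[[0,0,0,0,0,0.001,0.05],[0,0,0,0,0,0.001,0.08],[0,0,0,0,0,0.001,0.08],[0,0,0,0,0,0,0.08],[0,0,0,0,0,0,0.08],[0,0,0,0,0,-0.03,0.08],[0,0,0,0,0,-0.07,0.08],[0,0,0,0,0,-0.12,0.08],[0,0,0,0,0,-0.17,0.08],[0,0,0,0,0,-0.21,0.08],[0,0,0,0,0,-0.21,0.08],[0,0,0,0,0,-0.21,0.08]]'; python3 chk.py
python3 - <<'E'
from h import *
shot("wrist","w8.png"); print(rel([0.42,0.300,0.22],84),state()[0]["tool_pos"])
E
```

```text
t: 29.1
tool_pos: [0.6195, 0.0229, 0.224]
eef_rot: [0.001, -0.02, 1.0, -0.0]
force: [-0.2, 0.0, -0.9]
finger_gap: 0.0797
finger_force: 0.0
side 0.015 [(array([338., 304.]), 398, 305, 94, 52, -5.6)]
side 0.024 [(array([338., 304.]), 399, 312, 94, 51, -5.6)]
top 0.015 [(array([205., 264.]), 405, 303, 84, 50, -4.9)]
top 0.024 [(array([205., 264.]), 404, 301, 83, 50, -4.9)]
[[0.188, 0.2846, 0.0025], 8.24] [0.61897352 0.02292973 0.22192431]
```

```bash
python3 -m handwheel '[[0,0,8.2,0.188,0.285,0.003,0.085],[0,0,8.2,0.188,0.285,0.003,0.085],[0,0,8.2,0.188,0.285,0.003,0.085],[0,0,8.2,0.188,0.285,0.003,0.085],[0,0,8.2,0.188,0.285,0.003,0.085],[0,0,8.2,0.188,0.285,0.003,0.085],[0,0,8.2,0.188,0.285,0.003,0.085],[0,0,8.2,0.188,0.285,0.003,0.085],[0,0,8.2,0.188,0.285,0.003,0.085],[0,0,8.2,0.188,0.285,0.003,0.085],[0,0,8.2,0.188,0.285,0.003,0.085],[0,0,8.2,0.188,0.285,0.003,0.085]]'; python3 loc.py 0.024 0.04
```

```text
t: 30.45
tool_pos: [0.4212, 0.2995, 0.2204]
eef_rot: [-0.0, 0.053, 0.999, -0.0]
force: [0.2, -0.3, -0.7]
finger_gap: 0.0848
finger_force: 0.0
(array([523., 204.]), 487, 630, 97, 56, -82.7)
TCP shift [[-0.0308, 0.3355, 0.1805], 76.66]
(array([278., 164.]), 400, 304, 96, 55, -4.9)
TCP shift [[0.0214, 0.0021, 0.1805], -1.14]
[0.42110794 0.29962338 0.22050575]
```

```bash
python3 -m handwheel '[[0,0,-1.1,0.021,0.002,0.05,0.085],[0,0,-1.1,0.021,0.002,0.1,0.085],[0,0,-1.1,0.021,0.002,0.14,0.085],[0,0,-1.1,0.021,0.002,0.18,0.085],[0,0,-1.1,0.021,0.002,0.2,0.085],[0,0,-1.1,0.021,0.002,0.2,0.085],[0,0,-1.1,0.021,0.002,0.2,0.085]]'
python3 - <<'E'
from h import *
s,R=state(); print(rel([.400,.304,-.016],85.1), s["force"])
E
```

```text
t: 31.2
tool_pos: [0.4003, 0.3044, 0.021]
eef_rot: [-0.0, 0.043, 0.999, 0.0]
force: [0.9, 0.3, 0.4]
finger_gap: 0.0852
finger_force: 0.0
[[0.0003, -0.0004, 0.037], 0.01] [0.94153771 0.27590247 0.42892512]
```

```bash
python3 -m handwheel '[[0,0,0,0,0,0.015,0.085],[0,0,0,0,0,0.027,0.085],[0,0,0,0,0,0.035,0.085],[0,0,0,0,0,0.035,0.085],[0,0,0,0,0,0.035,0.05],[0,0,0,0,0,0.035,0.05],[0,0,0,0,0,0.035,0.05],[0,0,0,0,0,0.035,0.05],[0,0,0,0,0,0.035,0.05]]'; python3 -m handwheel '[[0,0,0,0,0,-0.01,0.05],[0,0,0,0,0,-0.04,0.05],[0,0,0,0,0,-0.08,0.05],[0,0,0,0,0,-0.13,0.05],[0,0,0,0,0,-0.18,0.05],[0,0,0,0,0,-0.22,0.05],[0,0,0,0,0,-0.24,0.05],[0,0,0,0,0,-0.24,0.05]]';  python3 - <<'E'
from h import *
print(rel(cw(0,0,0.22),92.14))
E
```

```text
t: 32.1
tool_pos: [0.4, 0.3046, -0.0141]
eef_rot: [0.0, 0.042, 0.999, 0.0]
force: [0.8, -0.7, 4.0]
finger_gap: 0.056
finger_force: 30.0
t: 32.9
tool_pos: [0.4005, 0.3049, 0.2289]
eef_rot: [0.002, 0.042, 0.999, 0.002]
force: [0.9, 0.2, -2.1]
finger_gap: 0.0556
finger_force: 30.0
[[-0.2431, -0.2628, 0.0091], -6.99]
```

```bash
python3 -m handwheel '[[0,0,-7,-0.243,-0.263,0.002,0.05],[0,0,-7,-0.243,-0.263,0.002,0.05],[0,0,-7,-0.243,-0.263,0.002,0.05],[0,0,-7,-0.243,-0.263,0.002,0.05],[0,0,-7,-0.243,-0.263,0.002,0.05],[0,0,-7,-0.243,-0.263,0.002,0.05],[0,0,-7,-0.243,-0.263,0.002,0.05],[0,0,-7,-0.243,-0.263,0.002,0.05],[0,0,-7,-0.243,-0.263,0.002,0.05],[0,0,-7,-0.243,-0.263,0.002,0.05],[0,0,-7,-0.243,-0.263,0.002,0.05],[0,0,-7,-0.243,-0.263,0.002,0.05],[0,0,-7,-0.243,-0.263,0.002,0.05]]';  python3 - <<'E'
from h import *
s,R=state(); print(rel(cw(-0.0005,0,0.1),92.14), s["tool_pos"], s["finger_gap"])
im=cv2.imread("pics/w8.png"); cv2.imwrite("pics/c8.png",cv2.resize(im[120:250,190:360],None,fx=4,fy=4,interpolation=cv2.INTER_CUBIC))
E
```

```text
t: 34.2
tool_pos: [0.6195, 0.0227, 0.2239]
eef_rot: [0.0, -0.019, 1.0, 0.0]
force: [-0.1, 0.1, -1.2]
finger_gap: 0.056
finger_force: 30.0
[[-0.0005, -0.0003, 0.1239], 0.07] [0.61945564 0.02274409 0.22393206] 0.05596410805294967
```

View pics/c8.png

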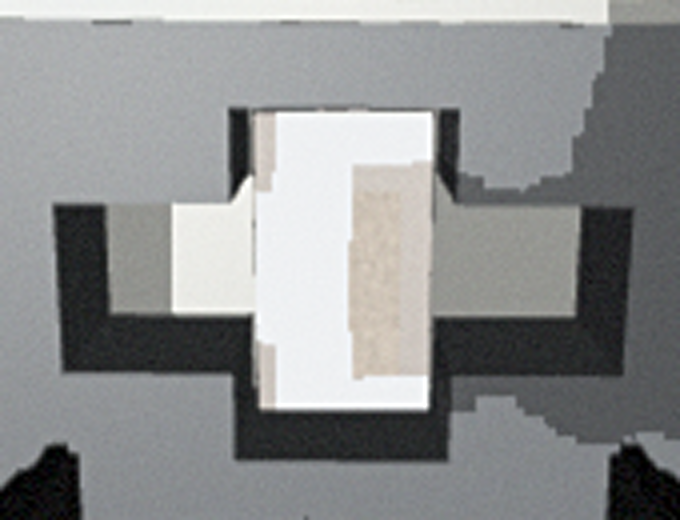

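The slide box lies flat and square in the well, at crop x 253–433 and y 110–410. Now the second pack.

```bash
python3 -m handwheel '[[0,0,0,0,0,0.05,0.05],[0,0,0,0,0,0.09,0.05],[0,0,0,0,0,0.12,0.05],[0,0,0,0,0,0.12,0.05],[0,0,0,0,0,0.12,0.05]]'
python3 - <<'E'
from h import *
s,R=state(); print(rel(cw(-0.0005,0,0.033),92.14), s["force"])
E
```

```text
t: 34.7
tool_pos: [0.6201, 0.0221, 0.1045]
eef_rot: [0.0, -0.019, 1.0, 0.0]
force: [0.2, 0.1, -1.6]
finger_gap: 0.056
finger_force: 30.0
[[0.0001, 0.0003, 0.0715], 0.02] [ 0.21641621  0.06824674 -1.57052186]
```

```bash
python3 -m handwheel '[[0,0,0,0,0.0003,0.02,0.05],[0,0,0,0,0.0003,0.04,0.05],[0,0,0,0,0.0003,0.055,0.05],[0,0,0,0,0.0003,0.065,0.05],[0,0,0,0,0.0003,0.07,0.05],[0,0,0,0,0.0003,0.072,0.05],[0,0,0,0,0.0003,0.072,0.05]]'
```

```text
t: 35.4
tool_pos: [0.6204, 0.0222, 0.0329]
eef_rot: [0.001, -0.019, 1.0, -0.0]
force: [-0.8, -0.6, 3.4]
finger_gap: 0.0557
finger_force: 30.0
```

```bash
python3 -m handwheel '[[0,0,0,0,0,0,0.08],[0,0,0,0,0,0,0.08],[0,0,0,0,0,0,0.08],[0,0,0,0,0,0,0.08],[0,0,0,0,0,-0.03,0.08],[0,0,0,0,0,-0.07,0.08],[0,0,0,0,0,-0.12,0.08],[0,0,0,0,0,-0.17,0.08],[0,0,0,0,0,-0.19,0.08],[0,0,0,0,0,-0.19,0.08],[0,0,0,0,0,-0.19,0.08]]'
python3 - <<'E'
from h import *
shot("wrist","w9.png"); im=cv2.imread("pics/w9.png"); s,R=state()
print(s["tool_pos"]); print(wc([.7064,.1166]),rel([.7064,.1166,.36],92.14))
b,g,r=[im[...,i].astype(int) for i in range(3)]
m=((b-r>8)&(b>90)).astype(np.uint8); m[232:]=0; m=cv2.morphologyEx(m,cv2.MORPH_CLOSE,np.ones((5,5)))
for c in cv2.findContours(m,cv2.RETR_EXTERNAL,cv2.CHAIN_APPROX_NONE)[0]:
    if cv2.contourArea(c)>300:
        w=np.array([wc(q) for q in cast(cam("wrist"),c[:,0],.071)]); print(w.min(0),w.max(0),cv2.boundingRect(c),cv2.minAreaRect((w*1000).astype(np.float32)))
E
```

```text
t: 36.5
tool_pos: [0.6194, 0.0222, 0.2211]
eef_rot: [-0.0, -0.019, 1.0, 0.0]
force: [-0.3, 0.5, 0.5]
finger_gap: 0.0798
finger_force: 0.0
[0.61916213 0.02219128 0.22030409]
[0.0894 0.0908] [[-0.0904, 0.0911, -0.1398], -0.0]
[-0.0589 -0.0285] [0.0465 0.0266] (252, 140, 48, 89) ((-6.177761077880859, -1.04473876953125), (105.3594741821289, 54.999755859375), 0.1700173169374466)
```

```bash
python3 -m handwheel '[[0,0,0,0,0,-0.05,0.06],[0,0,0,0,0,-0.1,0.06],[0,0,0,0,0,-0.14,0.06],[0,0,0,0,0,-0.14,0.06],[0,0,0,-0.09,0.091,-0.14,0.06],[0,0,0,-0.09,0.091,-0.14,0.06],[0,0,0,-0.09,0.091,-0.14,0.06],[0,0,0,-0.09,0.091,-0.14,0.06],[0,0,0,-0.09,0.091,-0.14,0.06],[0,0,0,-0.09,0.091,-0.14,0.06]]'
python3 - <<'E'
from h import *
s,R=state(); print(s["tool_pos"],rel([.7068,.1160,.262],92.14), s["force"])
E
```

```text
t: 37.55
tool_pos: [0.7059, 0.1158, 0.3606]
eef_rot: [-0.001, -0.018, 1.0, -0.0]
force: [0.1, -1.4, -0.3]
finger_gap: 0.06
finger_force: 0.0
[0.70588148 0.11576088 0.36058182] [[-0.0011, 0.0002, 0.0986], -0.03] [ 0.14277773 -1.4061633  -0.29883123]
```

```bash
python3 -m handwheel '[[0,0,0,-0.001,0,0.04,0.06],[0,0,0,-0.001,0,0.07,0.06],[0,0,0,-0.001,0,0.09,0.06],[0,0,0,-0.001,0,0.098,0.06],[0,0,0,-0.001,0,0.098,0.06],[0,0,0,-0.001,0,0.098,0.03],[0,0,0,-0.001,0,0.098,0.03],[0,0,0,-0.001,0,0.098,0.03],[0,0,0,-0.001,0,0.098,0.03],[0,0,0,-0.001,0,0.098,0.03]]';python3 - <<'E'
import numpy as np
t0=np.radians(91); U=lambda t:190*np.cos(t)-5*np.sin(t); Z=lambda t:190*np.sin(t)+5*np.cos(t)
for k in range(1,21):
    t=t0*(1-k/20); print(f"[0,0,0,{(U(t)-U(t0))/1000:.3f},0,{-(Z(t)-Z(t0))/1000:.3f},0.03]",end=',')
E
```

```text
t: 38.55
tool_pos: [0.7077, 0.1157, 0.2643]
eef_rot: [0.001, -0.019, 1.0, -0.001]
force: [0.7, -4.3, 2.9]
finger_gap: 0.0314
finger_force: 31.4
[0,0,0,0.015,0,-0.000,0.03],[0,0,0,0.030,0,0.001,0.03],[0,0,0,0.045,0,0.003,0.03],[0,0,0,0.060,0,0.007,0.03],[0,0,0,0.074,0,0.012,0.03],[0,0,0,0.088,0,0.017,0.03],[0,0,0,0.101,0,0.024,0.03],[0,0,0,0.114,0,0.032,0.03],[0,0,0,0.126,0,0.041,0.03],[0,0,0,0.138,0,0.051,0.03],[0,0,0,0.149,0,0.062,0.03],[0,0,0,0.158,0,0.073,0.03],[0,0,0,0.167,0,0.085,0.03],[0,0,0,0.175,0,0.098,0.03],[0,0,0,0.182,0,0.112,0.03],[0,0,0,0.187,0,0.126,0.03],[0,0,0,0.192,0,0.140,0.03],[0,0,0,0.195,0,0.155,0.03],[0,0,0,0.197,0,0.170,0.03],[0,0,0,0.198,0,0.185,0.03],
```

```bash
python3 -m handwheel '[[0,0,0,0.008,0,0,0.03],[0,0,0,0.015,0,0,0.03],[0,0,0,0.023,0,0.0005,0.03],[0,0,0,0.030,0,0.001,0.03]]'
python3 - <<'E'
from h import *
cm,im=shot("side","s10.png"); s,R=state(); print(proj(cm,[cw(.081,.142,.106),cw(.081,.142,.27),cw(.081,-.142,.106),cw(.081,-.142,.27),s["tool_pos"]]).round(0).tolist())
cv2.imwrite("pics/c10.png",cv2.resize(im[60:260,180:380],None,fx=3,fy=3,interpolation=cv2.INTER_CUBIC))
E
```

```text
t: 38.95
tool_pos: [0.6769, 0.1148, 0.2618]
eef_rot: [-0.0, -0.019, 1.0, -0.0]
force: [3.4, -3.9, -9.1]
finger_gap: 0.0305
finger_force: 26.2
[[230.0, 236.0], [227.0, 190.0], [239.0, 171.0], [236.0, 127.0], [237.0, 180.0]]
```

View pics/c10.png

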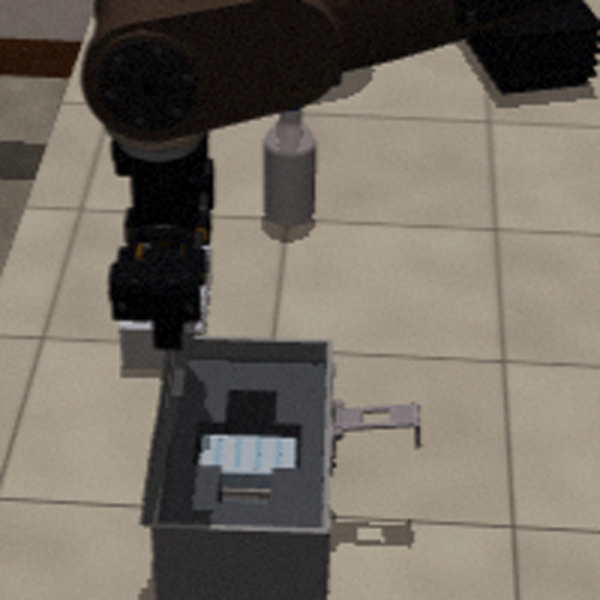

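The last picture shows the pack flat in the well and the lid leaning about 9° forward, with the fingers on the tab tip. I'll carry on down the arc, a few mm lower.

```bash
python3 -m handwheel '[[0,0,0,0.007,0,0.004,0.03],[0,0,0,0.015,0,0.006,0.03],[0,0,0,0.022,0,0.008,0.03],[0,0,0,0.03,0,0.010,0.03],[0,0,0,0.037,0,0.012,0.03],[0,0,0,0.044,0,0.015,0.03],[0,0,0,0.051,0,0.018,0.03],[0,0,0,0.058,0,0.020,0.03]]'
```

```text
t: 39.8
tool_pos: [0.619, 0.1131, 0.2417]
eef_rot: [0.0, -0.019, 1.0, -0.0]
force: [7.1, -4.0, -10.7]
finger_gap: 0.0301
finger_force: 15.2
```

The fingers have slipped behind the tab: the gap, 30 mm, is under the tab's 36 mm. They are pushing it, so I'll keep pushing the lid down from behind and above.

Run:
```python
import numpy as np
for th in range(55,-1,-5):
    t=np.radians(th); r=.184; x=.6981-r*np.cos(t)+.010*np.sin(t)+.010; z=.106+r*np.sin(t)+.010*np.cos(t)-.022
    print(th,f"[0,0,0,{.619-x:.3f},0,{.2417-z:.3f},0.02]")
```

```text
55 [0,0,0,0.008,0,0.001,0.02]
50 [0,0,0,0.022,0,0.010,0.02]
45 [0,0,0,0.034,0,0.021,0.02]
40 [0,0,0,0.045,0,0.032,0.02]
35 [0,0,0,0.056,0,0.044,0.02]
30 [0,0,0,0.065,0,0.057,0.02]
25 [0,0,0,0.073,0,0.071,0.02]
20 [0,0,0,0.080,0,0.085,0.02]
15 [0,0,0,0.086,0,0.100,0.02]
10 [0,0,0,0.090,0,0.116,0.02]
5 [0,0,0,0.093,0,0.132,0.02]
0 [0,0,0,0.095,0,0.148,0.02]
```

```bash
python3 -m handwheel '[[0,0,0,0.008,0,0.001,0.02],[0,0,0,0.015,0,0.005,0.02],[0,0,0,0.022,0,0.010,0.02],[0,0,0,0.028,0,0.016,0.02],[0,0,0,0.034,0,0.021,0.02],[0,0,0,0.040,0,0.027,0.02]]'
python3 - <<'E'
from h import *
cm,im=shot("side","s11.png")
g=cv2.cvtColor(im,cv2.COLOR_BGR2GRAY)
for th in (60,45,30): 
    t=np.radians(th); print(th,proj(cm,[cw(.081-.164*np.cos(t)+.01*np.sin(t),y,.106+.164*np.sin(t)+.01*np.cos(t)) for y in (.142,-.142)]).round(0).tolist())
for r in range(150,236,6): print(r,[int(v) for v in g[r,224:300:3]])
E
```

```text
t: 40.4
tool_pos: [0.5788, 0.1118, 0.2152]
eef_rot: [-0.0, -0.019, 1.0, 0.0]
force: [-0.0, 0.4, 2.4]
finger_gap: 0.0201
finger_force: 0.7
60 [[256.0, 196.0], [262.0, 132.0]]
45 [[270.0, 203.0], [274.0, 139.0]]
30 [[281.0, 213.0], [283.0, 148.0]]
150 [162, 48, 80, 162, 163, 33, 17, 161, 139, 141, 151, 147, 149, 10, 0, 8, 2, 1, 5, 5, 3, 3, 142, 148, 148, 151]
156 [90, 21, 145, 160, 159, 28, 44, 160, 131, 144, 129, 94, 90, 32, 14, 4, 6, 5, 10, 13, 13, 31, 142, 153, 151, 153]
162 [161, 82, 159, 160, 164, 85, 133, 161, 96, 92, 90, 89, 57, 15, 10, 16, 9, 14, 17, 27, 15, 16, 153, 152, 152, 152]
168 [160, 161, 161, 162, 163, 92, 92, 91, 90, 92, 91, 90, 24, 30, 10, 9, 14, 12, 15, 16, 12, 9, 151, 154, 150, 147]
174 [61, 66, 64, 64, 62, 89, 91, 92, 89, 94, 82, 91, 11, 8, 1, 1, 11, 8, 8, 6, 4, 7, 128, 152, 146, 147]
180 [63, 67, 64, 64, 95, 103, 92, 98, 86, 88, 92, 94, 7, 16, 1, 5, 1, 0, 0, 1, 12, 0, 122, 147, 146, 148]
186 [151, 146, 149, 95, 91, 87, 90, 95, 93, 92, 95, 92, 95, 74, 54, 54, 0, 10, 3, 32, 58, 65, 91, 145, 146, 142]
192 [148, 146, 147, 117, 90, 93, 90, 92, 94, 93, 89, 91, 95, 57, 
[... 154 characters left out ...]
11, 116, 122]
204 [148, 150, 147, 93, 90, 93, 90, 94, 92, 94, 90, 95, 87, 57, 52, 52, 54, 20, 21, 62, 64, 64, 117, 87, 146, 147]
210 [145, 146, 146, 92, 93, 87, 92, 90, 93, 93, 93, 52, 55, 51, 41, 93, 78, 151, 101, 64, 66, 55, 95, 143, 141, 143]
216 [149, 147, 101, 90, 95, 91, 92, 94, 92, 84, 60, 46, 89, 94, 93, 97, 34, 67, 66, 65, 64, 75, 73, 141, 139, 142]
222 [150, 150, 91, 84, 92, 92, 84, 61, 39, 31, 66, 62, 64, 68, 61, 58, 33, 66, 64, 58, 68, 73, 140, 140, 143, 141]
228 [107, 91, 89, 84, 65, 37, 34, 35, 34, 33, 34, 34, 31, 30, 30, 32, 35, 33, 29, 35, 33, 73, 137, 149, 146, 148]
234 [146, 148, 44, 47, 48, 51, 41, 45, 35, 36, 36, 31, 36, 38, 33, 35, 34, 36, 33, 32, 34, 91, 94, 85, 88, 87]
```

```bash
python3 -m handwheel '[[0,0,0,0.01,0,0,0.0],[0,0,0,0.01,0,-0.02,0.0],[0,0,0,0.01,0,-0.06,0.0],[0,0,0,0.01,0,-0.11,0.0],[0,0,0,0.01,0,-0.14,0.0],[0,0,0,0.01,0,-0.14,0.0]]'
python3 - <<'E'
from h import *
s,R=state(); p0=s["tool_pos"]; print(p0,s["force"]); cm,im=shot("side","s12.png"); g=cv2.cvtColor(im,cv2.COLOR_BGR2GRAY)
for r in range(186,218,4): print(r,[int(v) for v in g[r,245:290:3]])
print(rel([.660,.113,.355],92.14))
E
```

```text
t: 41.05
tool_pos: [0.5699, 0.1114, 0.3601]
eef_rot: [0.004, -0.019, 1.0, 0.0]
force: [0.2, -0.3, -0.0]
finger_gap: 0.0009
finger_force: 0.0
[0.56990958 0.11135696 0.36008998] [ 0.22596496 -0.34774222 -0.02767923]
186 [86, 87, 90, 87, 85, 84, 89, 92, 90, 86, 85, 30, 24, 44, 47]
190 [89, 87, 85, 89, 84, 95, 87, 80, 89, 87, 65, 25, 33, 46, 48]
194 [88, 89, 90, 88, 85, 88, 87, 96, 61, 48, 55, 58, 39, 41, 60]
198 [87, 85, 88, 89, 86, 89, 87, 59, 53, 50, 37, 30, 33, 30, 56]
202 [85, 87, 89, 86, 87, 89, 87, 59, 50, 52, 39, 23, 29, 25, 55]
206 [86, 85, 90, 85, 89, 87, 85, 47, 54, 57, 53, 82, 55, 59, 55]
210 [86, 86, 88, 87, 89, 94, 81, 66, 36, 69, 81, 94, 61, 59, 50]
214 [83, 87, 90, 86, 83, 53, 38, 68, 86, 76, 85, 80, 62, 61, 69]
[[-0.0907, -0.0017, 0.0026], -0.0]
```

```bash
python3 -m handwheel '[[0,0,0,-0.05,-0.001,0,0],[0,0,0,-0.091,-0.001,0,0],[0,0,0,-0.091,-0.001,0.0,0],[0,0,0,-0.091,-0.001,0.05,0],[0,0,0,-0.091,-0.001,0.09,0],[0,0,0,-0.091,-0.001,0.12,0],[0,0,0,-0.091,-0.001,0.12,0]]';  python3 - <<'E'
from h import *
s,R=state(); print(s["tool_pos"],s["force"])
for th in range(56,-1,-4):
    t=np.radians(th); r=.15; x=.6981-r*np.cos(t)+.010*np.sin(t)+.010; z=.106+r*np.sin(t)+.010*np.cos(t)-.022
    print(th,f"[0,0,0,{s['tool_pos'][0]-x:.3f},0,{s['tool_pos'][2]-z:.3f},0]")
E
```

```text
t: 41.8
tool_pos: [0.6576, 0.1135, 0.2304]
eef_rot: [-0.005, -0.019, 1.0, -0.0]
force: [0.5, 0.5, 0.7]
finger_gap: 0.0004
finger_force: 0.0
[0.65762488 0.11353392 0.23036044] [0.45402719 0.51342145 0.68569592]
56 [0,0,0,0.025,0,0.016,0]
52 [0,0,0,0.034,0,0.022,0]
48 [0,0,0,0.042,0,0.028,0]
44 [0,0,0,0.050,0,0.035,0]
40 [0,0,0,0.058,0,0.042,0]
36 [0,0,0,0.065,0,0.050,0]
32 [0,0,0,0.071,0,0.058,0]
28 [0,0,0,0.077,0,0.067,0]
24 [0,0,0,0.082,0,0.076,0]
20 [0,0,0,0.087,0,0.086,0]
16 [0,0,0,0.091,0,0.095,0]
12 [0,0,0,0.094,0,0.105,0]
8 [0,0,0,0.097,0,0.116,0]
4 [0,0,0,0.098,0,0.126,0]
0 [0,0,0,0.100,0,0.136,0]
```

```bash
python3 -m handwheel '[[0,0,0,0.012,0,0.008,0],[0,0,0,0.025,0,0.016,0],[0,0,0,0.034,0,0.022,0],[0,0,0,0.042,0,0.028,0],[0,0,0,0.050,0,0.035,0],[0,0,0,0.058,0,0.042,0],[0,0,0,0.065,0,0.050,0],[0,0,0,0.071,0,0.058,0],[0,0,0,0.071,0,0.058,0]]'; python3 -m handwheel '[[0,0,0,0.006,0,0.009,0],[0,0,0,0.011,0,0.018,0],[0,0,0,0.016,0,0.028,0],[0,0,0,0.020,0,0.037,0],[0,0,0,0.023,0,0.047,0],[0,0,0,0.026,0,0.058,0],[0,0,0,0.027,0,0.067,0],[0,0,0,0.027,0,0.067,0]]'
```

```text
t: 42.7
tool_pos: [0.5884, 0.1111, 0.1765]
eef_rot: [-0.001, -0.019, 1.0, -0.0]
force: [-0.1, 0.4, -0.7]
finger_gap: 0.0005
finger_force: 0.0
t: 43.5
tool_pos: [0.5618, 0.11, 0.1091]
eef_rot: [-0.001, -0.019, 1.0, -0.0]
force: [0.9, 0.3, 0.1]
finger_gap: 0.0002
finger_force: 0.0
```

```bash
cat > lid.py <<'E'
from h import *
cm,im=shot("side","s13.png"); g=cv2.cvtColor(im,cv2.COLOR_BGR2GRAY)
for th in (52,30,20,10,5,0):
    t=np.radians(th); print(th,proj(cm,[cw(.081-r*np.cos(t)+.01*np.sin(t),y,.106+r*np.sin(t)+.01*np.cos(t)) for r,y in ((.164,.142),(.164,-.142),(.206,.072))]).round(0).tolist())
for r in range(168,250,5): print(r,[int(v) for v in g[r,224:314:3]])
E
python3 lid.py
```

```text
52 [[264.0, 199.0], [268.0, 136.0], [275.0, 172.0]]
30 [[281.0, 213.0], [283.0, 148.0], [295.0, 190.0]]
20 [[286.0, 220.0], [287.0, 155.0], [301.0, 199.0]]
10 [[289.0, 227.0], [290.0, 163.0], [304.0, 208.0]]
5 [[290.0, 231.0], [291.0, 166.0], [305.0, 213.0]]
0 [[290.0, 235.0], [291.0, 170.0], [305.0, 217.0]]
168 [167, 165, 170, 169, 168, 125, 166, 150, 98, 141, 134, 127, 118, 120, 134, 1, 2, 0, 15, 30, 25, 12, 3, 10, 139, 155, 156, 153, 149, 151]
173 [67, 68, 67, 68, 69, 123, 127, 125, 126, 130, 127, 126, 126, 126, 125, 78, 20, 3, 2, 5, 5, 4, 6, 12, 68, 109, 110, 144, 153, 153]
178 [68, 65, 66, 67, 124, 126, 126, 125, 125, 123, 123, 130, 126, 123, 125, 123, 24, 9, 1, 4, 1, 5, 1, 112, 90, 117, 109, 104, 107, 118]
183 [87, 86, 88, 81, 104, 126, 121, 125, 125, 126, 128, 127, 125, 126, 124, 31, 4, 10, 3, 10, 0, 0, 2, 8, 154, 156, 153, 152, 147, 151]
188 [151, 153, 154, 151, 128, 125, 123, 71, 86, 80, 99, 127, 124, 126, 127, 19, 15, 11, 8, 13, 13, 10, 15, 15, 149, 151, 150, 149, 149, 151]
193 [153, 153, 155, 155, 125, 125, 126, 125, 127, 127, 129, 126, 129, 127, 129, 13, 17, 42, 14, 19, 1
[... 879 characters left out ...]
2, 150, 151, 152, 153]
228 [113, 96, 81, 127, 125, 127, 127, 126, 127, 125, 125, 131, 136, 79, 71, 63, 57, 48, 58, 69, 70, 71, 133, 151, 151, 154, 154, 153, 152, 153]
233 [150, 152, 100, 78, 66, 49, 41, 44, 45, 46, 44, 43, 46, 43, 35, 36, 28, 37, 36, 36, 34, 56, 84, 153, 140, 131, 117, 112, 102, 99]
238 [155, 150, 98, 46, 44, 41, 43, 46, 47, 46, 42, 44, 44, 45, 48, 46, 46, 44, 45, 45, 41, 45, 81, 93, 90, 149, 161, 159, 90, 92]
243 [152, 156, 116, 45, 47, 43, 47, 43, 44, 43, 43, 43, 44, 38, 45, 47, 41, 45, 41, 47, 46, 44, 84, 157, 159, 157, 160, 160, 160, 160]
248 [153, 155, 155, 43, 47, 42, 41, 45, 46, 42, 45, 44, 46, 46, 41, 40, 44, 42, 47, 41, 46, 46, 84, 159, 163, 158, 161, 160, 159, 158]
```

The lid has come down to about 5°. Pressing it shut.

```bash
python3 -m handwheel '[[0,0,0,0.001,0,0.006,0],[0,0,0,0.002,0,0.011,0],[0,0,0,0.002,0,0.015,0],[0,0,0,0.002,0,0.017,0],[0,0,0,0.002,0,0.017,0]]'
```

```text
t: 44.05
tool_pos: [0.5603, 0.11, 0.0933]
eef_rot: [-0.0, -0.019, 1.0, 0.0]
force: [-0.6, 0.0, 0.7]
finger_gap: 0.0006
finger_force: 0.0
```

```bash
python3 -m handwheel '[[0,0,0,0,0,0.001,0],[0,0,0,0,0,0.002,0],[0,0,0,0,0,0.003,0],[0,0,0,0,0,0.003,0]]'; python3 -m handwheel '[[0,0,0,0,0,0.001,0],[0,0,0,0,0,0.002,0],[0,0,0,0,0,0.003,0],[0,0,0,0,0,0.003,0]]'
```

```text
t: 44.45
tool_pos: [0.5604, 0.11, 0.0906]
eef_rot: [0.0, -0.019, 1.0, 0.0]
force: [0.6, -0.1, -0.1]
finger_gap: -0.0003
finger_force: 0.0
t: 44.85
tool_pos: [0.5605, 0.11, 0.0887]
eef_rot: [0.0, -0.019, 1.0, 0.0]
force: [-5.2, -1.2, 13.5]
finger_gap: 0.0005
finger_force: 6.7
```

```bash
python3 -m handwheel '[[0,0,0,0,0,0.0005,0],[0,0,0,0,0,0.001,0],[0,0,0,0,0,0.001,0],[0,0,0,0,0,0.001,0]]'; python3 -m handwheel '[[0,0,0,0,0,-0.03,0],[0,0,0,0,0,-0.07,0],[0,0,0,0,0,-0.1,0.04],[0,0,0,0,0,-0.1,0.06],[0,0,0,0,0,-0.1,0.06]]'
python3 - <<'E'
from h import *
print(rel([.4532,.0173,.17],92.14),rel([.4532,.0173,.067],92.14))
cm,im=shot("wrist","w14.png")
E
```

```text
t: 45.25
tool_pos: [0.5605, 0.1101, 0.0886]
eef_rot: [0.001, -0.019, 1.0, 0.0]
force: [-8.2, -1.4, 23.0]
finger_gap: 0.0003
finger_force: 11.6
t: 45.75
tool_pos: [0.5604, 0.11, 0.1867]
eef_rot: [0.0, -0.019, 1.0, 0.0]
force: [-0.1, -0.5, 0.4]
finger_gap: 0.019
finger_force: 0.0
[[0.1106, -0.0886, 0.0166], 0.0] [[0.1107, -0.0887, 0.1196], 0.0]
```

```bash
python3 -m handwheel '[[0,0,0,0.111,-0.0886,0.0,0.06],[0,0,0,0.111,-0.0886,0.0,0.06],[0,0,0,0.111,-0.0886,0,0.06],[0,0,0,0.111,-0.0886,0,0.06],[0,0,0,0.111,-0.0886,0.0,0.06],[0,0,0,0.111,-0.0886,0.04,0.06],[0,0,0,0.111,-0.0886,0.07,0.06],[0,0,0,0.111,-0.0886,0.09,0.06],[0,0,0,0.111,-0.0886,0.11,0.06],[0,0,0,0.111,-0.0886,0.12,0.06],[0,0,0,0.111,-0.0886,0.12,0.06]]'; python3 -m handwheel '[[0,0,0,0,0,0,0.025],[0,0,0,0,0,0,0.025],[0,0,0,0,0,0,0.025],[0,0,0,0,0,0,0.025],[0,0,0,0,0,0,0.025]]'
```

```text
t: 46.9
tool_pos: [0.4526, 0.0178, 0.0652]
eef_rot: [-0.001, -0.019, 1.0, 0.0]
force: [0.1, -1.2, -0.3]
finger_gap: 0.0597
finger_force: 0.0
t: 47.4
tool_pos: [0.4531, 0.0174, 0.067]
eef_rot: [0.0, -0.019, 1.0, 0.0]
force: [0.6, 0.8, 1.5]
finger_gap: 0.0315
finger_force: 30.0
```

```bash
python3 -m handwheel '[[0,0,0,0.002,0,-0.0127,0.025],[0,0,0,0.002,0,-0.0255,0.025],[0,0,0,-0.0005,0,-0.038,0.025],[0,0,0,-0.005,0,-0.050,0.025],[0,0,0,-0.011,0,-0.0615,0.025],[0,0,0,-0.019,0,-0.0715,0.025],[0,0,0,-0.0285,0,-0.080,0.025],[0,0,0,-0.0395,0,-0.087,0.025],[0,0,0,-0.0515,0,-0.092,0.025]]'; python3 -m handwheel '[[0,0,0,-0.0123,0,-0.0027,0.025],[0,0,0,-0.025,0,-0.0036,0.025],[0,0,0,-0.038,0,-0.0024,0.025],[0,0,0,-0.050,0,0.001,0.025],[0,0,0,-0.062,0,0.0063,0.025],[0,0,0,-0.0725,0,0.0134,0.025],[0,0,0,-0.082,0,0.022,0.025],[0,0,0,-0.0895,0,0.0325,0.025],[0,0,0,-0.0955,0,0.044,0.025],[0,0,0,-0.0995,0,0.056,0.025],[0,0,0,-0.0995,0,0.056,0.025]]'
```

```text
t: 48.3
tool_pos: [0.5039, 0.0191, 0.1588]
eef_rot: [-0.001, -0.019, 1.0, -0.0]
force: [-0.5, -3.0, -7.0]
finger_gap: 0.0314
finger_force: 30.0
t: 49.4
tool_pos: [0.6061, 0.0224, 0.1019]
eef_rot: [0.002, -0.019, 1.0, -0.0]
force: [5.2, -3.9, 1.9]
finger_gap: 0.0315
finger_force: 30.0
```

```bash
python3 -m handwheel '[[0,0,0,0,0,0,0.06],[0,0,0,0,0,0,0.06],[0,0,0,0,0,0,0.06],[0,0,0,0,0,-0.04,0.06],[0,0,0,0,0,-0.06,0.04],[0,0,0,0,0,-0.06,0],[0,0,0,0,0,-0.06,0],[0,0,0,0,0,-0.06,0],[0,0,0,0,0,-0.06,0]]'; python3 -m handwheel '[[0,0,0,0,0,0.02,0],[0,0,0,0,0,0.03,0],[0,0,0,0,0,0.036,0],[0,0,0,0,0,0.04,0],[0,0,0,0,0,0.04,0]]'
```

```text
t: 50.3
tool_pos: [0.6032, 0.023, 0.1615]
eef_rot: [-0.001, -0.019, 1.0, 0.0]
force: [-0.3, -0.1, -0.2]
finger_gap: 0.0254
finger_force: 0.0
t: 50.8
tool_pos: [0.6036, 0.023, 0.1222]
eef_rot: [-0.0, -0.019, 1.0, 0.0]
force: [0.7, -0.4, -0.1]
finger_gap: 0.0004
finger_force: 0.0
```

```bash
python3 -m handwheel '[[0,0,0,0,0,0.001,0],[0,0,0,0,0,0.002,0],[0,0,0,0,0,0.003,0],[0,0,0,0,0,0.003,0]]';  python3 -m handwheel '[[0,0,0,0,0,0.001,0],[0,0,0,0,0,0.002,0],[0,0,0,0,0,0.002,0]]'
```

```text
t: 51.2
tool_pos: [0.6041, 0.023, 0.1202]
eef_rot: [0.001, -0.019, 1.0, -0.0]
force: [-0.2, -0.2, 2.9]
finger_gap: 0.0002
finger_force: 1.7
t: 51.5
tool_pos: [0.6043, 0.023, 0.1196]
eef_rot: [0.001, -0.019, 1.0, -0.0]
force: [-3.8, -0.3, 17.2]
finger_gap: 0.0005
finger_force: 8.7
```

```bash
python3 -m handwheel '[[0,0,0,0,0,-0.04,0],[0,0,0,0,0,-0.09,0],[0,0,0,0,0,-0.14,0.05],[0,0,0,0,0,-0.19,0.095],[0,0,0,0.06,0,-0.24,0.095],[0,0,0,0.124,0.002,-0.28,0.095],[0,0,0,0.124,0.002,-0.28,0.095],[0,0,0,0.124,0.002,-0.28,0.095],[0,0,0,0.124,0.002,-0.28,0.095],[0,0,0,0.124,0.002,-0.28,0.095]]'
python3 - <<'E'
from h import *
s,R=state(); print(s["tool_pos"])
cm,im=shot("wrist","w15.png"); a=cv2.imread("pics/w1.png")
A,B=[cv2.GaussianBlur(cv2.cvtColor(x,cv2.COLOR_BGR2GRAY),(3,3),0)[172:262,185:370] for x in (a,im)]
sh,_=cv2.phaseCorrelate(A.astype(float),B.astype(float)); print("shift",sh)
B=cv2.warpAffine(B,np.float32([[1,0,-sh[0]],[0,1,-sh[1]]]),A.shape[::-1])
d=cv2.absdiff(A,B)[4:-4,4:-4]; print("mean diff",d.mean(),"hasp",d[30:75,82:112].mean(), "frac>40",(d>40).mean())
print("lip rows now/then", [int(v) for v in B[60:90:2,96]],[int(v) for v in A[60:90:2,96]])
print("tab rows", [int(v) for v in B[0:44:2,42]],[int(v) for v in A[0:44:2,42]])
E
python3 chk.py
```

```text
t: 52.5
tool_pos: [0.4801, 0.0203, 0.3968]
eef_rot: [-0.001, -0.019, 1.0, 0.0]
force: [0.1, 0.0, -0.5]
finger_gap: 0.0588
finger_force: 0.0
[0.48010739 0.02028568 0.39679667]
shift (-2.0155569223416734, 0.9418340861207426)
mean diff 32.20132286068623 hasp 12.535555555555556 frac>40 0.1353176243626843
lip rows now/then [178, 209, 212, 207, 207, 212, 193, 86, 66, 63, 179, 205, 207, 207, 207] [161, 194, 199, 194, 194, 198, 190, 103, 57, 59, 167, 196, 195, 193, 194]
tab rows [227, 228, 228, 232, 167, 218, 236, 134, 182, 188, 121, 218, 117, 195, 225, 222, 220, 206, 222, 221, 220, 220] [218, 218, 219, 221, 179, 185, 223, 171, 135, 204, 110, 205, 127, 171, 215, 211, 210, 182, 209, 210, 210, 208]
side 0.015 []
side 0.024 []
top 0.015 []
top 0.024 []
```

The lid, tab and lip profiles match the first picture of the shut case, and no packs or slide boxes are left on the bench.

```bash
python3 -c "from plant import hand_in; print(hand_in())"
```

```text
the job is handed in; nothing more can be done
None
```

I handed the job in at about 53 s: pack, the one slide box found on the bench and second pack are stacked in the well, the lid is shut and the hasp is over the catch; the judge's result was not shown.

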